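# Load the field radio battery bay and hang its door

### The job

Move the yellow handheld radio off the battery bay and lay it flat, wholly on the green mat, then stand every battery pack upright in a pocket of the bay, fully down, one to a pocket. Only after that, lift the blue door leaf out of its stand, lower both its hinge sockets fully onto the bay's two pintles with the leaf swung open, and swing it shut against the stop post. Leave the other things on the bench where they are.

Things in the scene. Friction and masses are not known exactly. Their poses are not given: they have to be found in the camera images.
- bay: Fixed dark battery bay, base 197 x 212 mm, 10 mm thick. Origin under the middle of its pocket block; open front at -x (faces the robot), y along the pockets, z up. Grey block 60 (x) x 182 (y) mm, top 30 mm up, has 4 open pockets 48 (x) x 38 (y) mm, 20 mm deep, centres at x = 0, y = -66, -22, 22, 66, floors 10 mm up. Low rear wall: front face x = 80, top 55 mm up.
- stop (a point): Front face of the stop post (18 x 18 mm), front right of the bay, at bay x = -104, y = -84, z = 70: the shut leaf's back rests on it. On the post a yellow lip (underside 126 mm up, top 132, reaching to bay x = -122) overhangs the shut leaf, whose top is at 120 mm: so the leaf can be hung only swung open, then swung shut. Axes as the bay's.
- pintle_low (a point): Foot of the lower steel pintle, on its bracket's top face, 28 mm above the table, at bay x = -110, y = 94. Pintle: 8 mm diameter, 16 mm tall with round tip. The bracket (8 mm thick, 14 mm wide) reaches from bay x = -117 back to the hinge post (14 x 18 mm, centred at bay x = -86, y = 96, top 110 mm up). Axes as the bay's.
- pintle_high (a point): Foot of the upper pintle, straight above the lower one, on a like bracket's top face, 98 mm above the table; same pintle. Axes as the bay's.
- leaf: Blue lift-off door leaf, loose, 170-290 g. Origin under its middle, z up, y along its width towards the hinge edge, x across its thickness. Panel 12 mm thick, 100 mm high, y = -88 to +83; two hinge sockets beyond, at y = 94. Centre of mass about y = 3. Starts upright in the stand's groove, underside 8 mm up. Shut: its axes lie along the bay's, outer face to -x; swung open, its free end comes towards the robot.
- leaf_mid (a point): Middle of the leaf (its y = 0), 50 mm above its underside; axes as the leaf's. To hang it: bring it in level from the bay's front, open (about square to it), with its sockets 18 to 34 mm above their seats, so that the lower socket passes between the brackets, then lower it. Hung, its underside is 20 mm above the table; it swings freely, stays where it is left and sags up to 0.04 rad.
- socket_low (a point): Centre of the underside of the leaf's lower hinge socket, at leaf y = 94, 8 mm above the leaf's underside: an aluminium block 22 x 22 mm, 14 mm high, with a 10.5 mm through hole. Meets point pintle_low when hung. Axes as the leaf's.
- socket_high (a point): The same for the upper socket, 78 mm above the leaf's underside; meets point pintle_high.
- stand: Fixed wooden stand 70 (x) x 150 (y) mm, top at 30 mm, with a 16 mm wide, 22 mm deep groove along its y axis in which the leaf stands at the start. Origin under its middle.
- pack0_mid (a point): Centre of a black radio battery pack with an orange band, standing upright: 44 (x) x 34 (y) x 48 (z) mm, 100-200 g, bottom-heavy; z up; the centre is 24 mm above its underside (34 mm above the table when in a pocket, its x along the bay's x, either way round). None if absent.
- pack1_mid (a point): Centre of a black radio battery pack with an orange band, standing upright: 44 (x) x 34 (y) x 48 (z) mm, 100-200 g, bottom-heavy; z up; the centre is 24 mm above its underside (34 mm above the table when in a pocket, its x along the bay's x, either way round). None if absent.
- pack2_mid (a point): Centre of a black radio battery pack with an orange band, standing upright: 44 (x) x 34 (y) x 48 (z) mm, 100-200 g, bottom-heavy; z up; the centre is 24 mm above its underside (34 mm above the table when in a pocket, its x along the bay's x, either way round). None if absent.
- pack3_mid (a point): Centre of a black radio battery pack with an orange band, standing upright: 44 (x) x 34 (y) x 48 (z) mm, 100-200 g, bottom-heavy; z up; the centre is 24 mm above its underside (34 mm above the table when in a pocket, its x along the bay's x, either way round). None if absent.
- radio_mid (a point): Centre of the body of a yellow handheld radio (220 g) that lies on its back across the pockets at the start, underside 30 mm up. Body 56 (x) x 110 (y) x 34 (z) mm, this point 17 mm above its underside; antenna 12 mm thick, 55 mm long beyond the +y end, at x = 16.
- radio_foot (a point): Middle of the radio's bottom end, 55 mm from its centre towards -y.
- radio_tip (a point): Tip of the radio's antenna, 110 mm from its centre along +y and 16 mm along +x.
- mat: Fixed green rubber mat, 230 (x) x 110 (y) x 3 mm. Origin under its middle; x along its length.
- handmic: Bystander to be left alone: red hand microphone lying flat, 85 x 50 x 26 mm, x along its length. Origin at its underside.
- mug: Bystander to be left alone: white mug, 76 mm across, 85 mm high, handle towards +y. Origin at its underside.
- meter: Bystander to be left alone: orange multimeter lying flat, 150 x 75 x 35 mm, x along its length. Origin at its underside.
- tape: Bystander to be left alone: blue roll of tape lying flat, 90 mm across, 24 mm high. Origin at its underside.
- cleaner: Bystander to be left alone: white bottle, 50 mm across, 130 mm high. Origin at its underside.
Things that resemble listed ones, but are neither listed nor needed, are in the scene too. Leave any red or white look-alike of the part that bears pack0_mid alone.

How it is judged:
By the outcome, as a careful person would: the job done as asked, in the order asked, and still so for the second after the job is handed in, with the robot touching nothing.
Of pack0, pack1, pack2, pack3 only 2 to 4 are there at a start; the rules pass over those that are not, and their reading is None.
At some moment in a run one of pack0, pack1, pack2, pack3 may be knocked a few centimetres aside while the robot is not near it.
It also fails if it takes over 210 s, if anything falls off the work surface, if the arm or the gripper's body presses on something with over 40 N, if the wrist force passes 120 N, or if a joint passes its speed limit or range.

### The arm

A 7-joint arm with a two-finger parallel gripper is mounted at the origin on the work surface. World frame = base frame: x ahead of the robot, y to its left, z up, the work surface at z = 0. Lengths are in m, angles in rad, forces in N, time in s.
With the tool pointing down it reaches from about 0.425 to 0.95 m from the base axis. Payload 4.7 kg.
Tool frame: the origin (TCP) lies midway between the tips of the shut fingers; the grasp point (between the pads) lies 19 mm behind it; z points along the fingers, y is the line along which they close (so a half turn about z gives the same grasp; the last joint's range is limited). The gripper opens to 85 mm and grips with 20 to 120 N. Pads are 22 mm wide; open, the fingers measure 114 mm over their backs; the gripper's body (76 mm by 85 mm) begins 54 mm behind the grasp point. The pads swing forward as they close: fully open they stand 13 mm farther back than shut.
Start: joints at [1.241, 0.469, -0.049, 1.532, 0.024, 1.141, -0.082], TCP at [0.2, -0.645, 0.231] pointing down, gripper open.
Joint ranges: [-2.59, 2.59], [-0.33, 1.99], [-1.39, 1.29], [0.1, 2.45], [-1.04, 4.18], [0.21, 1.99], [-2.66, 2.66]. Speed limits (rad/s): [2.57, 2.57, 3.14, 3.14, 3.14, 3.14, 3.14].

### API

Orientations are given as a 3x3 rotation matrix whose columns are the frame's x, y, z axes.
In Python, from bench import * gives the robot as it stands. The module is installed in compiled form; this text tells all that it offers.
- The arm moves only by the shell command python3 -m crank 'ROWS'. ROWS is JSON, a list of rows, each a list of 3 entries, a list of its own where there are three numbers: the shift along the tool's x, y, z each as a share of 50 cm, from -1 to 1, then the turn, a rotation vector about the tool's x, y, z each as a share of pi rad, from -1 to 1, then the opening in per cent of the stroke, from 0 (shut) to 100 (fully open). In form: [[[x, y, z], [rx, ry, rz], grip], ...]. A call has 1 to 5 rows; each row shifts and turns the commanded pose from where the row before left it, along the tool's axes as they then stand; what a row does not reach is not made up. A row lasts 1/8 s, in which the tool goes at most 62.5 mm and 10.7 degrees, less where a joint would pass 70% of its speed; a pose out of reach is approached as far as the arm can. A call with a number of a shift or a turn outside -1 to 1 is refused whole. A call with a gripper value outside its range is refused whole. The fingers move at their own pace and stop on an object; the grip force is fixed at half the most. Time passes only in rows, so rows that do not move let the fingers close. It gives the time, the measured TCP pose, the force, the opening and the grip force at its end, in the units of the state.
- state(): the state, without advancing time (a new reading comes with each control period).
- snapshot(name): name is "scene" or "top" or "wrist"; returns a dict with "img" (384x512x3 uint8, blue, green, red), "vfov" (degrees; the focal length in pixels is half the picture's height over the tangent of half this angle, whatever the lens; pixels are square), "cx", "cy" (the principal point, pixels), "distortion" ([k1, k2, p1, p2, k3] as OpenCV has them; the pictures are not rectified), "position" and "attitude" of the camera in the world. Camera axes: x right, y up, looking along -z (the intrinsics and any distortion apply to the point x, -y, -z); pixel columns grow to the right and rows downward; lengths in m; the calibration is good to about 2 mm. A picture is of the moment at which its call begins. There is no depth.
- sign_off(): hands the job in; it is judged then, once.
The state is a dict: "clock": time; "joints": joint angles; "joint_vel": joint speeds; "tau": joint torques, N m; "eef_pos": TCP position; "ee_rot": TCP orientation; "force": force on the tool from outside, world axes, zero at the start; "ft_torque": the same for the moment, N m; "opening": finger opening in m; "grip_force": force on a finger pad.
Only numpy, scipy, OpenCV 4.12 (cv2) and the standard library are available. Lean on these libraries where they do the work, as an engineer would, in place of code of your own. Each camera call takes 0.05 s, during which the arm holds its last target. There are 200 camera calls.

## Working session

There is one attempt and no reset: what is moved stays moved. The work goes in short steps, Python scripts to look and compute and a shell command to move; the robot and the scene stay as the last step left them, time stands still between calls to the robot, and variables do not carry over. Pictures are saved under pics/ and viewed, at most 16 in all, crops included, and the job is handed in when it is done.

```bash
mkdir -p pics; ls; cat > h.py <<'E'
from bench import *
import numpy as np, cv2
def cam(n,save=None):
    s=snapshot(n)
    if save: cv2.imwrite('pics/'+save+'.png',s['img'])
    return s
def rays(s,uv):
    h=s['img'].shape[0]; f=h/2/np.tan(np.radians(s['vfov'])/2)
    K=np.array([[f,0,s['cx']],[0,f,s['cy']],[0,0,1]])
    p=cv2.undistortPoints(np.array(uv,float).reshape(-1,1,2),K,np.array(s['distortion'],float)).reshape(-1,2)
    d=np.c_[p[:,0],-p[:,1],-np.ones(len(p))]
    return np.array(s['position']),d@np.array(s['attitude']).T
def onz(s,uv,z):
    o,d=rays(s,uv); return o+d*((z-o[2])/d[:,2])[:,None]
def proj(s,P):
    h=s['img'].shape[0]; f=h/2/np.tan(np.radians(s['vfov'])/2)
    K=np.array([[f,0,s['cx']],[0,f,s['cy']],[0,0,1]])
    c=(np.array(P,float)-s['position'])@np.array(s['attitude']); c=c*[1,-1,-1]
    return cv2.projectPoints(c.reshape(-1,1,3),np.zeros(3),np.zeros(3),K,np.array(s['distortion'],float))[0].reshape(-1,2)
E
python3 - <<'E'
from h import *
a=cam('top','top0');b=cam('scene','scene0')
for s in(a,b):print({k:np.round(v,3).tolist() for k,v in s.items() if k!='img'})
s=state();print(s['eef_pos'],np.round(s['ee_rot'],3).tolist(),s['clock'],s['opening'])
E
```

```text
pics
{'vfov': 43.489, 'cx': 256.331, 'cy': 192.356, 'distortion': [-0.123, 0.0, 0.0, 0.0, 0.0], 'position': [0.212, -0.014, 1.758], 'attitude': [[0.038, 0.979, -0.201], [-0.999, 0.038, -0.004], [0.004, 0.201, 0.98]]}
{'vfov': 57.956, 'cx': 255.846, 'cy': 195.137, 'distortion': [-0.029, 0.0, 0.0, 0.0, 0.0], 'position': [1.183, 0.164, 0.897], 'attitude': [[-0.317, -0.749, 0.582], [0.949, -0.252, 0.192], [0.003, 0.613, 0.79]]}
[ 0.19988648 -0.6441745   0.23036016] [[0.955, 0.296, -0.001], [0.296, -0.955, 0.002], [-0.0, -0.002, -1.0]] 0.1 0.08559523387896535
```

View pics/top0.png

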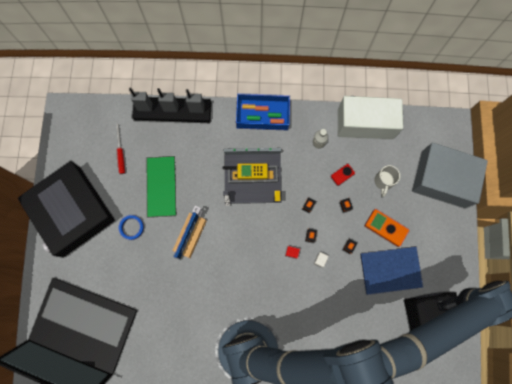

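View pics/scene0.png

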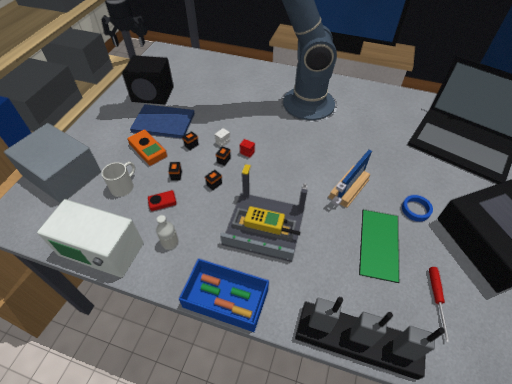

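```bash
python3 - <<'E'
from h import *
a=cv2.imread('pics/top0.png');s=cam('top');
cv2.imwrite('pics/c1.png',cv2.resize(a[140:260,140:365],None,fx=3.5,fy=3.5,interpolation=cv2.INTER_CUBIC))
hsv=cv2.cvtColor(a,cv2.COLOR_BGR2HSV)
def blobs(lo,hi,z,n,minA=15):
    m=cv2.inRange(hsv,lo,hi);c,_=cv2.findContours(m,0,1)
    for k in c:
        if cv2.contourArea(k)<minA: continue
        r=cv2.minAreaRect(k);bx=cv2.boxPoints(r)
        if not(120<r[0][0]<420 and 130<r[0][1]<300): continue
        P=onz(s,np.vstack([[r[0]],bx]),z)[:,:2]
        e1=P[2]-P[1];e2=P[3]-P[2]
        if np.linalg.norm(e1)<np.linalg.norm(e2):e1,e2=e2,e1
        print(n,np.round(r[0],1),'c',np.round(P[0],3),'L',np.round([np.linalg.norm(e1),np.linalg.norm(e2)],3),'ang',round(np.degrees(np.arctan2(e1[1],e1[0])),1))
blobs((50,120,50),(75,255,255),.003,'mat',200)
blobs((22,150,120),(35,255,255),.064,'yellow')
blobs((5,150,120),(18,255,255),.048,'orange',8)
blobs((105,120,60),(125,255,255),.1,'blue',30)
blobs((0,0,0),(180,255,38),.048,'black',30)
E
```

```text
mat [160.6 186.4] c [0.58  0.352] L [0.226 0.106] ang -174.7
yellow [276.8 195.5] c [ 0.55  -0.082] L [0.035 0.02 ] ang -170.4
yellow [252.  170.5] c [0.639 0.011] L [0.109 0.056] ang -87.8
orange [350.5 245.5] c [ 0.381 -0.351] L [0.021 0.014] ang -26.1
orange [311.  234.5] c [ 0.416 -0.209] L [0.018 0.014] ang -179.0
orange [386.6 227.5] c [ 0.45  -0.483] L [0.149 0.075] ang -119.9
orange [347.  203.5] c [ 0.533 -0.338] L [0.018 0.015] ang -180.0
orange [309.  203.5] c [ 0.528 -0.2  ] L [0.018 0.015] ang -179.1
blue [391.1 270. ] c [ 0.296 -0.483] L [0.198 0.135] ang -81.3
blue [130.8 226.8] c [0.411 0.426] L [0.084 0.084] ang -131.3
blue [185.4 234.7] c [0.392 0.232] L [0.164 0.014] ang -19.7
```

View pics/c1.png

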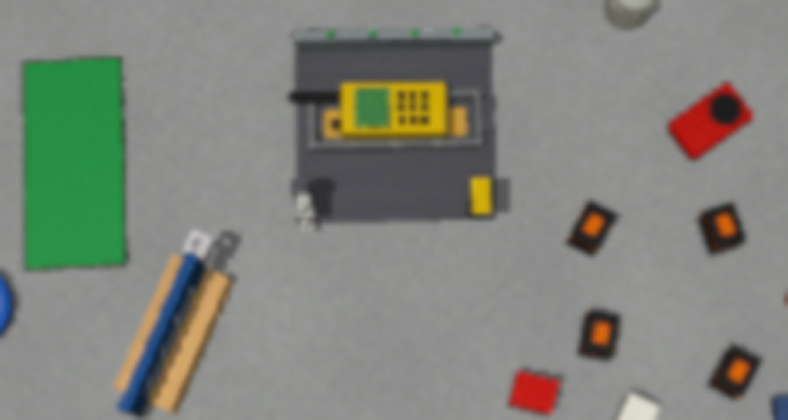

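```bash
cat >> h.py <<'E'
from scipy.spatial.transform import Rotation as R
def down(yaw): # yaw (deg) of tool x, tool pointing down
    c,s_=np.cos(np.radians(yaw)),np.sin(np.radians(yaw))
    return np.array([[c,s_,0],[s_,-c,0],[0,0,-1.]])
def plan(p,yaw=None,p0=None,R0=None):
    """print turn (share of pi) to do first, then shift (share of .5 m) in the turned axes"""
    s=state();p0=s['eef_pos'] if p0 is None else p0;R0=s['ee_rot'] if R0 is None else R0
    Rt=R0 if yaw is None else (down(yaw) if np.isscalar(yaw) else yaw)
    rv=R.from_matrix(np.array(R0).T@Rt).as_rotvec()/np.pi
    d=Rt.T@(np.array(p)-p0)/.5
    print('turn',np.round(rv,4),'rows>=%.1f'%(np.linalg.norm(rv)/.0594),'| shift',np.round(d,4),'rows>=%.1f'%(np.linalg.norm(d)/.125),'@',np.round(s['eef_pos'],4),'t',round(s['clock'],1))
    return Rt
E
python3 - <<'E'
from h import *
plan([.6,0,.32],91)
E
```

```text
turn [-4.000e-04 -3.000e-04 -4.098e-01] rows>=6.9 | shift [ 1.2744  0.8226 -0.179 ] rows>=12.2 @ [ 0.1999 -0.6443  0.2305] t 0.1
```

```bash
python3 -m crank '[[[0,0,-0.1],[0,0,-0.0585],100],[[0,0,-0.08],[0,0,-0.0585],100],[[0,0,0],[0,0,-0.0585],100],[[0,0,0],[0,0,-0.0585],100],[[0,0,0],[0,0,-0.0585],100]]'
python3 -m crank '[[[0,0,0],[0,0,-0.0585],100],[[0,0,0],[0,0,-0.0585],100],[[0.1,0.065,0],[0,0,0],100],[[0.1,0.065,0],[0,0,0],100],[[0.1,0.065,0],[0,0,0],100]]'
python3 -m crank '[[[0.1,0.065,0],[0,0,0],100],[[0.1,0.065,0],[0,0,0],100],[[0.1,0.065,0],[0,0,0],100],[[0.1,0.065,0],[0,0,0],100],[[0.1,0.065,0],[0,0,0],100]]'
python3 -m crank '[[[0.1,0.06,0],[0,0,0],100],[[0.1,0.06,0],[0,0,0],100],[[0.1,0.06,0],[0,0,0],100],[[0.1,0.06,0],[0,0,0],100],[[0,0,0],[0,0,0],100]]'
python3 - <<'E'
from h import *
plan([.6,0,.32],91)
w=cam('wrist','w0');print({k:np.round(v,3).tolist() for k,v in w.items() if k!='img'})
E
```

```text
clock: 0.78
eef_pos: [0.1999, -0.6445, 0.321]
ee_rot: [[0.338, 0.941, -0.0], [0.941, -0.338, 0.001], [0.0, -0.0, -1.0]]
force: [-0.4, 0.1, -0.2]
opening: 0.0852
grip_force: 0.0
clock: 1.4
eef_pos: [0.2957, -0.4913, 0.321]
ee_rot: [[-0.016, 1.0, -0.0], [1.0, 0.016, 0.0], [0.0, 0.0, -1.0]]
force: [0.4, 1.4, 0.6]
opening: 0.0855
grip_force: 0.0
clock: 2.02
eef_pos: [0.454, -0.2388, 0.3213]
ee_rot: [[-0.016, 1.0, 0.0], [1.0, 0.016, -0.0], [-0.0, 0.0, -1.0]]
force: [0.5, 0.0, 0.5]
opening: 0.0856
grip_force: 0.0
clock: 2.65
eef_pos: [0.571, -0.0324, 0.3211]
ee_rot: [[-0.026, 1.0, 0.0], [1.0, 0.026, 0.003], [0.003, 0.0, -1.0]]
force: [-0.3, -0.5, -0.4]
opening: 0.0857
grip_force: 0.0
turn [ 0.0001 -0.0011  0.0028] rows>=0.1 | shift [0.0638 0.0592 0.0022] rows>=0.7 @ [ 0.571  -0.0324  0.3211] t 2.6
{'vfov': 66.628, 'cx': 255.666, 'cy': 192.816, 'distortion': [-0.048, 0.0, 0.0, 0.0, 0.0], 'position': [0.569, 0.048, 0.463], 'attitude': [[1.0, -0.025, -0.01], [0.027, 0.949, 0.315], [0.002, -0.315, 0.949]]}
```

View pics/w0.png

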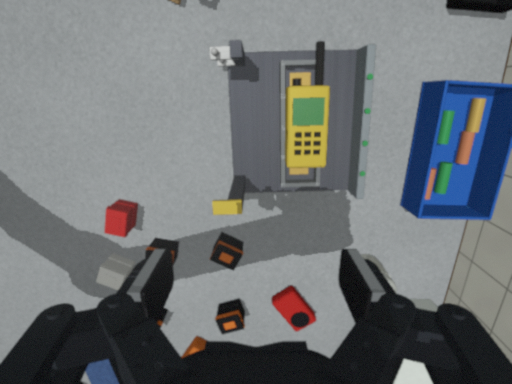

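```bash
python3 - <<'E'
from h import *
w=cam('wrist');a=w['img'];hsv=cv2.cvtColor(a,cv2.COLOR_BGR2HSV)
m=cv2.inRange(hsv,(22,150,90),(35,255,255));c,_=cv2.findContours(m,0,1)
k=max(c,key=cv2.contourArea);r=cv2.minAreaRect(k)
# top face fit: include all; camera near overhead
P=onz(w,np.vstack([[r[0]],cv2.boxPoints(r)]),.064)[:,:2];print(r,np.round(P,4))
n=np.array([[281,60],[319,60],[321,187],[282,187]]);print(np.round(onz(w,n,.03),4))
cv2.imwrite('pics/c2.png',cv2.resize(a[35:215,200:390],None,fx=3.2,fy=3.2,interpolation=cv2.INTER_CUBIC))
E
```

```text
((308.0, 123.0), (82.0, 42.0), 90.0) [[ 0.6403  0.012 ]
 [ 0.6094  0.0631]
 [ 0.6636  0.0646]
 [ 0.674  -0.0434]
 [ 0.6152 -0.0447]]
[[ 0.6031  0.093   0.03  ]
 [ 0.6553  0.0944  0.03  ]
 [ 0.6741 -0.0877  0.03  ]
 [ 0.6133 -0.089   0.03  ]]
```

View pics/c2.png

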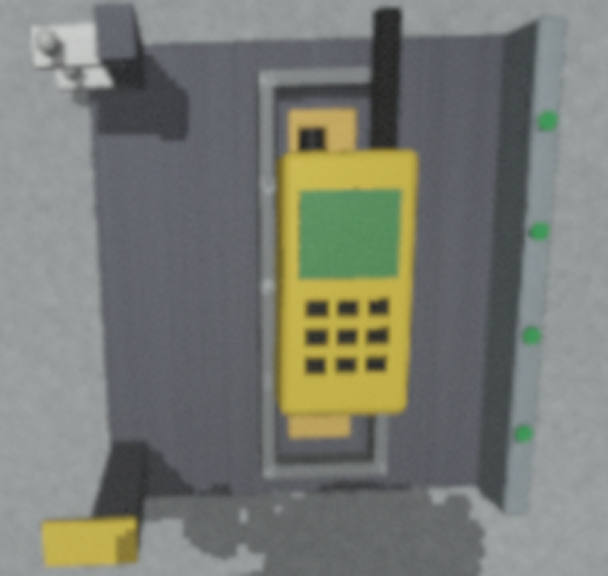

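```bash
python3 - <<'E'
from h import *
plan([.640,.012,.15],94)
E
```

```text
turn [-0.0003  0.0001 -0.0165] rows>=0.3 | shift [0.0905 0.1468 0.3416] rows>=3.1 @ [ 0.5699 -0.0382  0.3208] t 2.8
```

```bash
python3 -m crank '[[[0,0,0],[0,0,-0.0165],100],[[0.0226,0.0367,0.085],[0,0,0],100],[[0.0226,0.0367,0.085],[0,0,0],100],[[0.0226,0.0367,0.085],[0,0,0],100],[[0.0226,0.0367,0.085],[0,0,0],100]]'
python3 -m crank '[[[0,0,0],[0,0,0],100],[[0,0,0],[0,0,0],100]]'
python3 - <<'E'
from h import *
plan([.640,.012,.036],94)
E
```

```text
clock: 3.38
eef_pos: [0.6405, 0.0088, 0.1498]
ee_rot: [[-0.064, 0.998, -0.0], [0.998, 0.064, -0.002], [-0.002, -0.0, -1.0]]
force: [0.1, -0.5, 0.4]
opening: 0.0853
grip_force: 0.0
clock: 3.62
eef_pos: [0.6405, 0.0099, 0.1525]
ee_rot: [[-0.066, 0.998, 0.001], [0.998, 0.066, -0.001], [-0.001, 0.001, -1.0]]
force: [-1.1, 0.3, -0.1]
opening: 0.0855
grip_force: 0.0
turn [ 0.0004  0.0003 -0.0011] rows>=0.0 | shift [ 0.0042 -0.0006  0.233 ] rows>=1.9 @ [0.6405 0.0099 0.1525] t 3.6
```

```bash
python3 -m crank '[[[0.004,0,0.08],[0,0,0],100],[[0,0,0.08],[0,0,0],100],[[0,0,0.073],[0,0,0],100],[[0,0,0],[0,0,0],100],[[0,0,0],[0,0,0],0]]'
python3 -m crank '[[[0,0,0],[0,0,0],0],[[0,0,0],[0,0,0],0],[[0,0,0],[0,0,0],0],[[0,0,0],[0,0,0],0],[[0,0,0],[0,0,0],0]]'
python3 -m crank '[[[0,0,-0.06],[0,0,0],0],[[0,0,-0.08],[0,0,0],0],[[0,0,-0.08],[0,0,0],0],[[0,0,0],[0,0,0],0]]'
python3 - <<'E'
from h import *
plan([.6074,.3545,.12],185.3)
E
```

```text
clock: 4.25
eef_pos: [0.6418, 0.0131, 0.0376]
ee_rot: [[-0.067, 0.998, 0.004], [0.998, 0.067, -0.0], [-0.0, 0.004, -1.0]]
force: [0.7, 0.4, 1.2]
opening: 0.0694
grip_force: 0.0
clock: 4.88
eef_pos: [0.642, 0.0136, 0.038]
ee_rot: [[-0.068, 0.998, 0.005], [0.998, 0.068, -0.0], [-0.001, 0.005, -1.0]]
force: [-1.2, -0.4, 6.5]
opening: 0.0545
grip_force: 64.9
clock: 5.38
eef_pos: [0.6427, 0.0143, 0.1497]
ee_rot: [[-0.068, 0.998, 0.009], [0.998, 0.068, 0.0], [-0.0, 0.009, -1.0]]
force: [-0.4, -0.4, -2.6]
opening: 0.055
grip_force: 64.4
turn [ 0.0021  0.0023 -0.5077] rows>=8.5 | shift [0.0074 0.684  0.0593] rows>=5.5 @ [0.6427 0.0143 0.1497] t 5.4
```

```bash
python3 -m crank '[[[0,0,0],[0,0.002,-0.0565],0],[[0,0,0],[0,0,-0.0565],0],[[0,0,0],[0,0,-0.0565],0],[[0,0,0],[0,0,-0.0565],0],[[0,0,0],[0,0,-0.0565],0]]'
python3 -m crank '[[[0,0,0],[0,0,-0.0565],0],[[0,0,0],[0,0,-0.0565],0],[[0,0,0],[0,0,-0.0565],0],[[0,0,0],[0,0,-0.0565],0],[[0,0.1,0],[0,0,0],0]]'
python3 -m crank '[[[0,0.117,0],[0,0,0],0],[[0,0.117,0],[0,0,0],0],[[0,0.117,0],[0,0,0],0],[[0,0.117,0],[0,0,0],0],[[0,0.1,0],[0,0,0],0]]'
python3 -m crank '[[[0,0,0],[0,0,0],0],[[0,0,0],[0,0,0],0]]'
python3 - <<'E'
from h import *
plan([.6074,.3545,.0115],185.3)
s=cam('top','t1');w=cam('wrist','w1')
hsv=cv2.cvtColor(w['img'],cv2.COLOR_BGR2HSV);m=cv2.inRange(hsv,(50,120,50),(75,255,255));print(m.sum()/255)
c,_=cv2.findContours(m,0,1);k=max(c,key=cv2.contourArea);q=cv2.approxPolyDP(k,5,True).reshape(-1,2);print(q.tolist(),np.round(onz(w,q,.003)[:,:2],3).tolist())
E
```

```text
clock: 6.0
eef_pos: [0.6393, 0.0132, 0.1438]
ee_rot: [[-0.82, 0.572, -0.003], [0.572, 0.82, 0.006], [0.005, 0.003, -1.0]]
force: [-0.6, 0.3, -2.0]
opening: 0.055
grip_force: 64.4
clock: 6.62
eef_pos: [0.6361, 0.0571, 0.1427]
ee_rot: [[-0.996, -0.086, -0.003], [-0.086, 0.996, 0.003], [0.003, 0.003, -1.0]]
force: [-0.1, 0.9, -2.3]
opening: 0.055
grip_force: 64.4
clock: 7.25
eef_pos: [0.6073, 0.3479, 0.1459]
ee_rot: [[-0.995, -0.096, -0.002], [-0.096, 0.995, 0.005], [0.002, 0.005, -1.0]]
force: [1.3, -0.4, -2.0]
opening: 0.0547
grip_force: 64.4
clock: 7.5
eef_pos: [0.6082, 0.3451, 0.1458]
ee_rot: [[-0.995, -0.095, -0.002], [-0.095, 0.995, 0.004], [0.001, 0.004, -1.0]]
force: [-0.7, -1.1, -2.6]
opening: 0.0548
grip_force: 64.6
turn [ 0.0013 -0.0005  0.0009] rows>=0.0 | shift [-1.000e-04  1.880e-02  2.685e-01] rows>=2.2 @ [0.6082 0.3451 0.1458] t 7.5
11006.0
[[206, 28], [212, 154], [216, 139], [238, 139], [244, 156], [279, 155], [283, 38], [294, 30], [312, 34], [305, 157], [317, 166], [325, 28]] [[0.476, 0.288], [0.587, 0.299], [0.572, 0.302], [0.57, 0.323], [0.586, 0.33], [0.582, 0.365], [0.477, 0.356], [0.47, 0.365], [0.472, 0.381], [0.582, 0.391], [0.589, 0.404], [0.466, 0.392]]
```

View pics/w1.png

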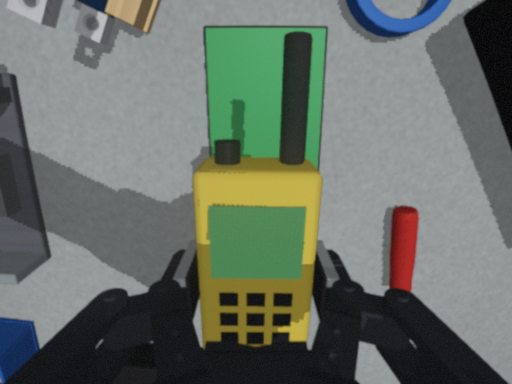

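```bash
python3 -m crank '[[[0,0.0188,0.09],[0,0,0],0],[[0,0,0.09],[0,0,0],0],[[0,0,0.06],[0,0,0],0],[[0,0,0.026],[0,0,0],0],[[0,0,0],[0,0,0],0]]'
python3 -m crank '[[[0,0,0],[0,0,0],0],[[0,0,0],[0,0,0],100],[[0,0,0],[0,0,0],100],[[0,0,0],[0,0,0],100],[[0,0,0],[0,0,0],100]]'
python3 -m crank '[[[0,0,-0.06],[0,0,0],100],[[0,0,-0.12],[0,0,0],100],[[0,0,-0.12],[0,0,0],100],[[0,0,-0.12],[0,0,0],100],[[0,0,-0.12],[0,0,0],100]]'
python3 - <<'E'
from h import *
plan([.48,-.1,.33],60)
w=cam('wrist','w2')
E
```

```text
clock: 8.22
eef_pos: [0.6082, 0.3554, 0.0142]
ee_rot: [[-0.996, -0.093, -0.001], [-0.093, 0.996, 0.006], [0.0, 0.006, -1.0]]
force: [0.7, 0.0, -1.6]
opening: 0.055
grip_force: 64.6
clock: 8.85
eef_pos: [0.6075, 0.3564, 0.0142]
ee_rot: [[-0.995, -0.095, -0.001], [-0.095, 0.995, 0.006], [0.0, 0.006, -1.0]]
force: [-0.3, 0.8, -0.3]
opening: 0.0849
grip_force: 0.0
clock: 9.48
eef_pos: [0.6074, 0.3544, 0.286]
ee_rot: [[-0.995, -0.095, -0.001], [-0.095, 0.995, 0.006], [0.0, 0.006, -1.0]]
force: [1.0, 0.6, 0.1]
opening: 0.0849
grip_force: 0.0
turn [ 0.0011 -0.0022  0.697 ] rows>=11.7 | shift [-0.9145  0.2338 -0.088 ] rows>=7.6 @ [0.6074 0.3544 0.286 ] t 9.5
```

View pics/w2.png

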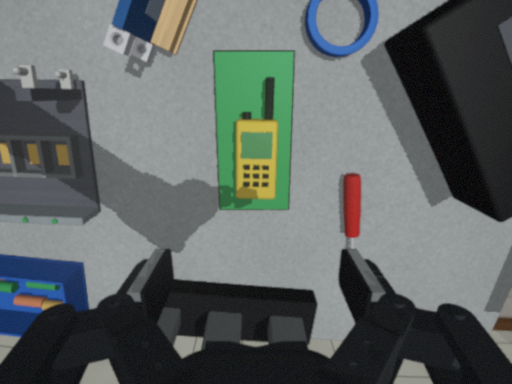

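```bash
python3 -m crank '[[[0,-0.1,0],[0,0,0.0585],100],[[0,0,0],[0,0,0.0585],100],[[0,0,0],[0,0,0.0585],100],[[0,0,0],[0,0,0.0585],100],[[0,0,0],[0,0,0.0585],100]]'
python3 -m crank '[[[0,0,0],[0,0,0.0585],100],[[0,0,0],[0,0,0.0585],100],[[0,0,0],[0,0,0.0585],100],[[0,0,0],[0,0,0.0585],100],[[-0.12,0,0],[0,0,0],100]]'
python3 -m crank '[[[-0.12,0,0],[0,0,0],100],[[-0.12,0,0],[0,0,0],100],[[-0.12,0,0],[0,0,0],100],[[-0.1,0,0],[0,0,0],100],[[0,0,0],[0,0,0],100]]'
python3 - <<'E'
from h import *
w=cam('wrist','w3');a=w['img'];print(state()['eef_pos'])
hsv=cv2.cvtColor(a,cv2.COLOR_BGR2HSV)
for n,lo,hi,z in(('g',(45,100,60),(80,255,255),.055),('tan',(12,70,90),(24,200,255),.01)):
    c,_=cv2.findContours(cv2.inRange(hsv,lo,hi),0,1)
    for k in c:
        A=cv2.contourArea(k)
        if A<4: continue
        m=cv2.moments(k);u=(m['m10']/m['m00'],m['m01']/m['m00']);print(n,A,np.round(u,1),np.round(onz(w,[u],z)[0,:2],4))
E
```

```text
clock: 10.15
eef_pos: [0.6122, 0.3049, 0.2834]
ee_rot: [[-0.675, 0.738, -0.001], [0.738, 0.675, 0.006], [0.005, 0.003, -1.0]]
force: [-0.4, 0.6, -0.2]
opening: 0.0851
grip_force: 0.0
clock: 10.78
eef_pos: [0.6106, 0.2509, 0.2832]
ee_rot: [[-0.022, 1.0, -0.002], [1.0, 0.022, 0.01], [0.01, -0.001, -1.0]]
force: [1.3, -0.9, -0.2]
opening: 0.0855
grip_force: 0.0
clock: 11.4
eef_pos: [0.616, 0.0084, 0.2811]
ee_rot: [[-0.002, 1.0, -0.002], [1.0, 0.002, 0.003], [0.003, -0.002, -1.0]]
force: [0.3, 0.2, -0.5]
opening: 0.0854
grip_force: 0.0
[0.61576046 0.01226475 0.28141768]
g 13.0 [337.1 207.1] [ 0.7272 -0.053 ]
g 338.0 [426.7 205.6] [ 0.8514 -0.0507]
g 14.0 [338. 176.] [ 0.7245 -0.0094]
g 14.5 [339.1 141.9] [0.7219 0.0351]
g 377.0 [426.8 153. ] [0.8379 0.022 ]
g 18.0 [340.5 106. ] [0.7199 0.0789]
tan 62.0 [197.7 294.5] [ 0.5188 -0.2302]
tan 246.0 [271.7 199.2] [ 0.641  -0.0579]
tan 276.5 [270.4 170.6] [ 0.6382 -0.0138]
tan 295.5 [269.5 140.4] [0.6361 0.0301]
tan 437.0 [459.4 140.2] [0.9104 0.0329]
tan 326.5 [268.2 108.1] [0.6336 0.0741]
tan 1267.5 [105.9  10.9] [0.4258 0.1952]
```

View pics/w3.png

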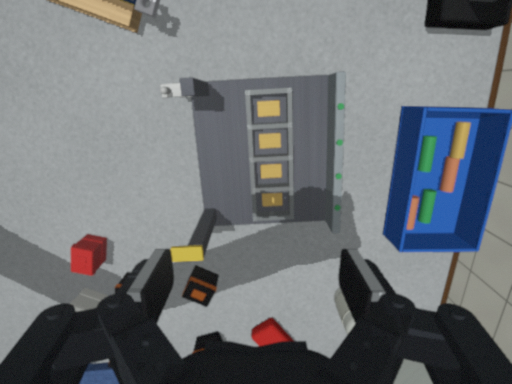

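```bash
python3 - <<'E'
from h import *
plan([.46,-.36,.30],93.2)
a=cv2.imread('pics/w3.png',0).astype(float)
r=a[125:128,225:360].mean(0);print(np.round(r).astype(int).tolist())
E
```

```text
turn [-0.0004 -0.0018 -0.0155] rows>=0.3 | shift [-0.726  -0.3526 -0.0372] rows>=6.5 @ [0.6158 0.0123 0.2814] t 11.4
[105, 104, 104, 103, 102, 103, 103, 104, 105, 105, 103, 105, 105, 107, 105, 103, 103, 104, 105, 104, 103, 115, 144, 157, 158, 153, 145, 135, 132, 132, 132, 132, 132, 132, 133, 134, 133, 133, 134, 134, 132, 132, 132, 133, 132, 133, 133, 132, 133, 133, 130, 131, 130, 129, 127, 128, 128, 127, 127, 126, 126, 125, 130, 143, 144, 147, 141, 120, 103, 101, 101, 101, 102, 102, 102, 99, 100, 100, 100, 99, 98, 98, 98, 96, 99, 100, 101, 100, 102, 103, 103, 102, 100, 100, 98, 98, 99, 99, 99, 99, 99, 95, 86, 78, 77, 77, 77, 76, 79, 94, 118, 141, 150, 150, 149, 148, 146, 146, 145, 147, 155, 158, 158, 156, 156, 155, 154, 156, 157, 159, 160, 159, 157, 155, 154]
```

```bash
python3 - <<'E'
from h import *
w=cam('wrist');P=onz(w,[(246.9,126.5),(291.6,126.5)],.03);c=np.array([.6372,.0081]);t=np.radians(3.2)
print(P,(P[:,:2]-c)@np.array([[np.cos(t),-np.sin(t)],[np.sin(t),np.cos(t)]]))
E
python3 -m crank '[[[0,0,-0.03],[0,0,-0.0155],100],[[-0.104,-0.0504,0],[0,0,0],100],[[-0.104,-0.0504,0],[0,0,0],100],[[-0.104,-0.0504,0],[0,0,0],100],[[-0.104,-0.0504,0],[0,0,0],100]]'
python3 -m crank '[[[-0.104,-0.0504,0],[0,0,0],100],[[-0.104,-0.0504,0],[0,0,0],100],[[-0.104,-0.0504,0],[0,0,0],100],[[0,0,0],[0,0,0],100],[[0,0,0],[0,0,0],100]]'
cat >> h.py <<'E'
def packs(w,z=.048):
    hsv=cv2.cvtColor(w['img'],cv2.COLOR_BGR2HSV);c,_=cv2.findContours(cv2.inRange(hsv,(5,150,90),(18,255,255)),0,1)
    for k in c:
        if cv2.contourArea(k)<40: continue
        r=cv2.minAreaRect(k);P=onz(w,np.vstack([[r[0]],cv2.boxPoints(r)]),z)[:,:2];e1=P[2]-P[1];e2=P[3]-P[2]
        if np.linalg.norm(e1)<np.linalg.norm(e2):e1,e2=e2,e1
        print(np.round(r[0],1),'c',np.round(P[0],4),'L',np.round([np.linalg.norm(e1),np.linalg.norm(e2)],3),'ang',round(np.degrees(np.arctan2(e1[1],e1[0]))%180,1))
E
python3 - <<'E'
from h import *
w=cam('wrist','w4');print(state()['eef_pos']);packs(w)
E
```

```text
[[0.60459577 0.05551278 0.03      ]
 [0.66379825 0.05601942 0.03      ]] [[-0.02990674  0.04915887]
 [ 0.02923171  0.04635995]]
clock: 12.12
eef_pos: [0.5277, -0.198, 0.2958]
ee_rot: [[-0.065, 0.998, -0.0], [0.998, 0.065, 0.006], [0.006, 0.0, -1.0]]
force: [0.5, -0.6, -0.0]
opening: 0.0854
grip_force: 0.0
clock: 12.75
eef_pos: [0.4631, -0.357, 0.2947]
ee_rot: [[-0.064, 0.998, -0.0], [0.998, 0.064, 0.007], [0.007, 0.0, -1.0]]
force: [-0.2, 0.2, 0.1]
opening: 0.0854
grip_force: 0.0
[ 0.46341018 -0.35648721  0.29484381]
[246.3 239.4] c [ 0.4581 -0.4774] L [0.149 0.072] ang 60.1
[194.9 152.9] c [ 0.382  -0.3528] L [0.02  0.014] ang 151.6
[307.8 149.8] c [ 0.5332 -0.3389] L [0.02  0.015] ang 18.0
[223.6  39.7] c [ 0.416  -0.2117] L [0.02  0.013] ang 172.9
[316.3  37.2] c [ 0.5279 -0.2015] L [0.021 0.014] ang 153.7
```

View pics/w4.png

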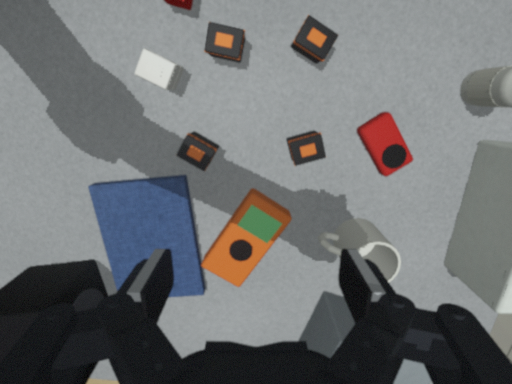

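```bash
python3 - <<'E'
from h import *
a=cv2.imread('pics/w4.png');o=[]
for u,v in((195,153),(308,150),(224,42),(316,39)):
    o.append(cv2.resize(a[v-26:v+26,u-26:u+26],(390,290),interpolation=cv2.INTER_CUBIC))
cv2.imwrite('pics/m4.png',np.vstack([np.hstack(o[:2]),np.hstack(o[2:])]))
E
```

```text
(no output)
```

View pics/m4.png

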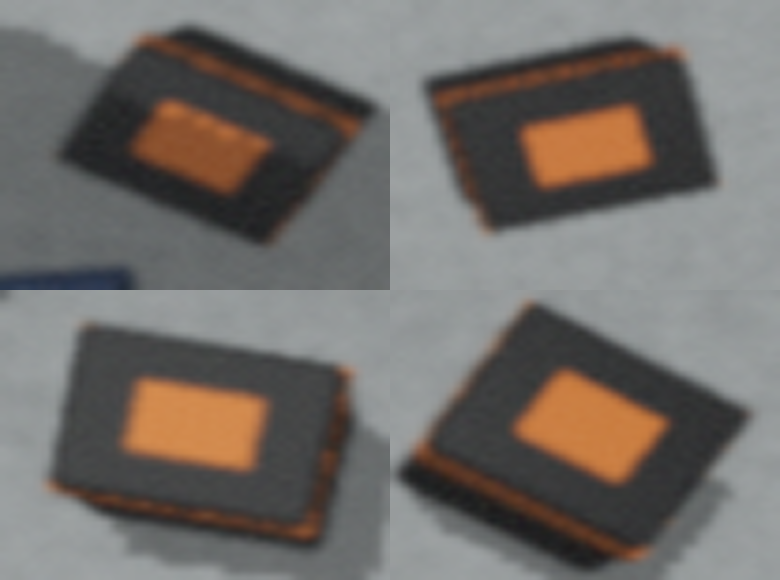

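```bash
cat >> h.py <<'E'
C=np.array([.6372,.0081]);T=3.2
def bay(x,y):
    t=np.radians(T);return C+[x*np.cos(t)-y*np.sin(t),x*np.sin(t)+y*np.cos(t)]
E
python3 - <<'E'
from h import *
plan([.5279,-.2015,.10],63.7)
print(bay(0,-.066),bay(0,-.022),bay(0,.022),bay(0,.066))
E
```

```text
turn [-0.0005 -0.0023  0.1668] rows>=2.8 | shift [ 0.335  -0.0217  0.3897] rows>=4.1 @ [ 0.4634 -0.3565  0.2948] t 12.8
[ 0.64088422 -0.05779709] [ 0.63842807 -0.0138657 ] [0.63597193 0.0300657 ] [0.63351578 0.07399709]
```

```bash
python3 -m crank '[[[0,0,0],[0,-0.0023,0.0556],80],[[0,0,0],[0,0,0.0556],80],[[0,0,0],[0,0,0.0556],80],[[0.067,-0.0043,0.078],[0,0,0],80],[[0.067,-0.0043,0.078],[0,0,0],80]]'
python3 -m crank '[[[0.067,-0.0043,0.078],[0,0,0],80],[[0.067,-0.0043,0.078],[0,0,0],80],[[0.067,-0.0043,0.078],[0,0,0],80],[[0,0,0],[0,0,0],80],[[0,0,0],[0,0,0],80]]'
python3 - <<'E'
from h import *
plan([.5279,-.2015,.023],63.7)
packs(cam('wrist'))
E
```

```text
clock: 13.42
eef_pos: [0.4896, -0.2943, 0.2165]
ee_rot: [[0.444, 0.896, 0.001], [0.896, -0.444, -0.002], [-0.001, 0.002, -1.0]]
force: [-0.6, -0.5, -0.8]
opening: 0.0683
grip_force: 0.0
clock: 14.05
eef_pos: [0.5277, -0.2037, 0.1001]
ee_rot: [[0.445, 0.896, -0.0], [0.896, -0.445, -0.001], [-0.001, 0.001, -1.0]]
force: [-0.1, -0.4, -0.2]
opening: 0.0683
grip_force: 0.0
turn [ 0.0002  0.0004 -0.0006] rows>=0.0 | shift [ 0.0041 -0.0016  0.1543] rows>=1.2 @ [ 0.5277 -0.2037  0.1001] t 14.1
[322.3 341.8] c [ 0.5272 -0.3361] L [0.013 0.007] ang 28.6
[313.7 324.6] c [ 0.5277 -0.3152] L [0.038 0.006] ang 19.5
[131.5 279.6] c [ 0.4161 -0.2103] L [0.022 0.015] ang 179.9
[129.7 256.8] c [ 0.4267 -0.1926] L [0.042 0.011] ang 160.2
[253.  211.5] c [ 0.528 -0.201] L [0.02  0.015] ang 153.6
[253.  185.5] c [ 0.5367 -0.1837] L [0.042 0.003] ang 152.5
```

```bash
python3 -m crank '[[[0.005,-0.0016,0.06],[0,0,0],80],[[0,0,0.06],[0,0,0],80],[[0,0,0.034],[0,0,0],80],[[0,0,0],[0,0,0],80],[[0,0,0],[0,0,0],0]]'
python3 -m crank '[[[0,0,0],[0,0,0],0],[[0,0,0],[0,0,0],0],[[0,0,0],[0,0,0],0],[[0,0,0],[0,0,0],0]]'
python3 -m crank '[[[0,0,-0.08],[0,0,0],0],[[0,0,-0.12],[0,0,0],0],[[0,0,-0.1],[0,0,0],0],[[0,0,0],[0,0,0],0]]'
python3 - <<'E'
from h import *
plan([*bay(0,-.066),.10],93.2)
E
```

```text
clock: 14.72
eef_pos: [0.5281, -0.2028, 0.0237]
ee_rot: [[0.448, 0.894, 0.001], [0.894, -0.448, -0.002], [-0.001, 0.002, -1.0]]
force: [0.3, -0.2, -0.1]
opening: 0.0516
grip_force: 0.0
clock: 15.22
eef_pos: [0.5283, -0.2027, 0.024]
ee_rot: [[0.447, 0.894, 0.001], [0.894, -0.447, -0.002], [-0.001, 0.002, -1.0]]
force: [-0.4, -0.1, 6.3]
opening: 0.0429
grip_force: 63.0
clock: 15.72
eef_pos: [0.5299, -0.2027, 0.1769]
ee_rot: [[0.447, 0.894, 0.007], [0.894, -0.447, -0.005], [-0.001, 0.009, -1.0]]
force: [0.2, 0.0, -3.2]
opening: 0.0426
grip_force: 62.3
turn [ 0.0027  0.0009 -0.1654] rows>=2.8 | shift [0.277  0.2377 0.1539] rows>=3.2 @ [ 0.5299 -0.2027  0.1769] t 15.7
```

```bash
python3 -m crank '[[[0,0,0],[0.0027,0.0009,-0.055],0],[[0,0,0],[0,0,-0.055],0],[[0,0,0],[0,0,-0.055],0],[[0.069,0.0594,0],[0,0,0],0],[[0.069,0.0594,0],[0,0,0],0]]'
python3 -m crank '[[[0.069,0.0594,0.04],[0,0,0],0],[[0.069,0.0594,0.04],[0,0,0],0],[[0,0,0.07],[0,0,0],0],[[0,0,0],[0,0,0],0],[[0,0,0],[0,0,0],0]]'
python3 - <<'E'
from h import *
plan([*bay(0,-.066),.033],93.2)
w=cam('wrist');packs(w,state()['eef_pos'][2]+.024)
E
```

```text
clock: 16.35
eef_pos: [0.5821, -0.1301, 0.1706]
ee_rot: [[-0.052, 0.999, -0.011], [0.999, 0.053, 0.005], [0.006, -0.011, -1.0]]
force: [1.7, 0.0, -2.0]
opening: 0.0428
grip_force: 62.2
clock: 16.98
eef_pos: [0.6376, -0.0584, 0.0974]
ee_rot: [[-0.054, 0.999, -0.008], [0.999, 0.054, 0.004], [0.005, -0.008, -1.0]]
force: [0.1, -0.3, -1.2]
opening: 0.0427
grip_force: 62.0
turn [-0.0026 -0.0015 -0.0007] rows>=0.1 | shift [0.0008 0.0066 0.1287] rows>=1.0 @ [ 0.6376 -0.0584  0.0974] t 17.0
[  8.  356.2] c [ 0.5026 -0.1209] L [0.01 0.01] ang 175.4
[ 20.9 339.1] c [ 0.5138 -0.107 ] L [0.024 0.017] ang 136.6
[255.5 274.5] c [ 0.6384 -0.0568] L [0.02  0.015] ang 3.3
[255.5 235.5] c [ 0.6373 -0.0366] L [0.041 0.005] ang 3.3
```

```bash
python3 -m crank '[[[-0.002,0.005,0],[-0.0026,-0.0015,0],0],[[0,0,0.04],[0,0,0],0],[[0,0,0.034],[0,0,0],0],[[0,0,0],[0,0,0],0],[[0,0,0],[0,0,0],0]]'
python3 - <<'E'
from h import *
plan([*bay(0,-.066),.034],93.2)
w=cam('wrist','w5');packs(w,state()['eef_pos'][2]+.024)
cv2.imwrite('pics/c5.png',cv2.resize(w['img'][100:384,130:400],None,fx=2,fy=2))
E
```

```text
clock: 17.65
eef_pos: [0.6404, -0.0581, 0.06]
ee_rot: [[-0.055, 0.998, 0.0], [0.998, 0.055, 0.001], [0.001, 0.0, -1.0]]
force: [0.3, 0.4, -1.2]
opening: 0.0428
grip_force: 62.1
turn [ 0.0001 -0.0002 -0.0003] rows>=0.0 | shift [0.0006 0.001  0.0519] rows>=0.4 @ [ 0.6404 -0.0581  0.06  ] t 17.6
[255.5 274.5] c [ 0.641  -0.0568] L [0.02  0.015] ang 3.1
[255.5 235. ] c [ 0.6398 -0.0362] L [0.041 0.005] ang 2.4
```

View pics/c5.png

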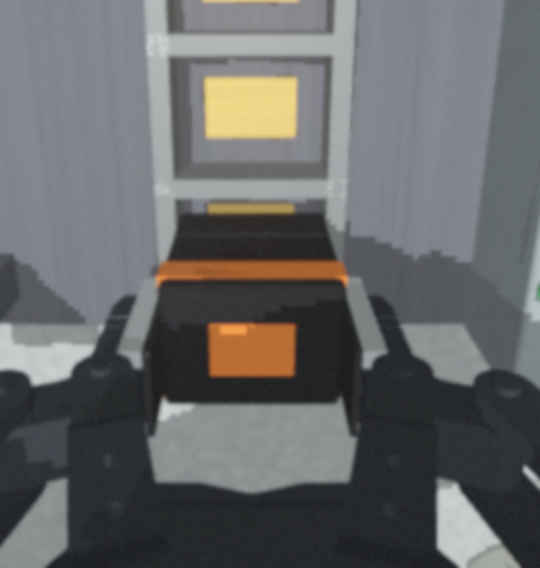

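```bash
python3 -m crank '[[[-0.002,0,0],[0,0,0],0],[[0,0,0.015],[0,0,0],0],[[0,0,0.015],[0,0,0],0],[[0,0,0.012],[0,0,0],0],[[0,0,0],[0,0,0],0]]'
```

```text
clock: 18.32
eef_pos: [0.6398, -0.0593, 0.0383]
ee_rot: [[-0.055, 0.998, -0.001], [0.998, 0.055, 0.001], [0.001, -0.001, -1.0]]
force: [0.3, 0.0, -2.0]
opening: 0.0429
grip_force: 62.1
```

```bash
python3 -m crank '[[[0,0,0.009],[0,0,0],0],[[0,0,0],[0,0,0],0],[[0,0,0],[0,0,0],80],[[0,0,0],[0,0,0],80],[[0,0,0],[0,0,0],80]]'
python3 -m crank '[[[0,0,-0.06],[0,0,0],80],[[0,0,-0.12],[0,0,0],80],[[0,0,-0.12],[0,0,0],80],[[0,0,0],[0,0,0],80]]'
python3 - <<'E'
from h import *
plan([.5332,-.3389,.11],108)
w=cam('wrist');packs(w,.058)
E
```

```text
clock: 18.95
eef_pos: [0.6407, -0.0593, 0.0351]
ee_rot: [[-0.055, 0.998, 0.001], [0.998, 0.055, 0.0], [0.0, 0.001, -1.0]]
force: [0.7, -0.0, 0.4]
opening: 0.0682
grip_force: 0.0
clock: 19.45
eef_pos: [0.6438, -0.0587, 0.191]
ee_rot: [[-0.055, 0.998, 0.012], [0.998, 0.055, -0.0], [-0.001, 0.012, -1.0]]
force: [-0.1, 1.1, -0.7]
opening: 0.0683
grip_force: 0.0
turn [ 0.0038  0.0008 -0.0826] rows>=1.4 | shift [-0.4646 -0.3836  0.162 ] rows>=5.0 @ [ 0.6438 -0.0587  0.191 ] t 19.4
[ 55.5 293.4] c [ 0.4239 -0.203 ] L [0.021 0.017] ang 172.9
[ 63.2 279.7] c [ 0.4364 -0.1834] L [0.045 0.023] ang 146.0
[250.5 182. ] c [ 0.6413 -0.0587] L [0.02  0.014] ang 2.9
[250.5 163. ] c [ 0.6403 -0.0397] L [0.041 0.002] ang 3.0
```

```bash
python3 -m crank '[[[0,0,0],[0,0,-0.0413],80],[[0,0,0],[0,0,-0.0413],80],[[-0.0775,-0.064,0.01],[0,0,0],80],[[-0.0775,-0.064,0.01],[0,0,0],80],[[-0.0775,-0.064,0.03],[0,0,0],80]]'
python3 -m crank '[[[-0.0775,-0.064,0.03],[0,0,0],80],[[-0.0775,-0.064,0.04],[0,0,0],80],[[-0.0775,-0.064,0.04],[0,0,0],80],[[0,0,0],[0,0,0],80],[[0,0,0],[0,0,0],80]]'
python3 - <<'E'
from h import *
plan([.5332,-.3389,.023],108)
packs(cam('wrist'))
E
```

```text
clock: 20.12
eef_pos: [0.5838, -0.2009, 0.1583]
ee_rot: [[-0.31, 0.951, -0.001], [0.951, 0.31, 0.001], [0.001, -0.0, -1.0]]
force: [-0.1, -0.9, 0.0]
opening: 0.0685
grip_force: 0.0
clock: 20.75
eef_pos: [0.5291, -0.3389, 0.1033]
ee_rot: [[-0.309, 0.951, -0.001], [0.951, 0.309, 0.002], [0.003, -0.0, -1.0]]
force: [0.1, 0.3, -0.6]
opening: 0.0683
grip_force: 0.0
turn [-0.     -0.0008  0.0001] rows>=0.0 | shift [-0.0025  0.0077  0.1607] rows>=1.3 @ [ 0.5291 -0.3389  0.1033] t 20.8
[120.  363.7] c [ 0.458  -0.5198] L [0.052 0.023] ang 57.9
[198.  302.3] c [ 0.5094 -0.4293] L [0.063 0.022] ang 90.5
[137.1 273. ] c [ 0.4564 -0.4173] L [0.076 0.012] ang 59.6
[260.  213.5] c [ 0.5331 -0.3385] L [0.02  0.015] ang 18.0
[259. 188.] c [ 0.5263 -0.3202] L [0.041 0.003] ang 18.0
[ 52.2 169.5] c [ 0.3822 -0.3525] L [0.021 0.015] ang 153.4
[ 74.3 159.4] c [ 0.3969 -0.3402] L [0.05  0.027] ang 120.8
[154.5   6.5] c [ 0.4308 -0.231 ] L [0.02  0.007] ang 16.8
```

```bash
python3 -m crank '[[[-0.0015,0.0077,0.06],[0,0,0],80],[[0,0,0.06],[0,0,0],80],[[0,0,0.04],[0,0,0],80],[[0,0,0],[0,0,0],80],[[0,0,0],[0,0,0],0]]'
python3 -m crank '[[[0,0,0],[0,0,0],0],[[0,0,0],[0,0,0],0],[[0,0,0],[0,0,0],0],[[0,0,0],[0,0,0],0]]'
python3 -m crank '[[[0,0,-0.08],[0,0,0],0],[[0,0,-0.12],[0,0,0],0],[[0,0,-0.1],[0,0,0],0],[[0,0,0],[0,0,0],0]]'
python3 - <<'E'
from h import *
plan([*bay(0,-.022),.06],93.2)
E
```

```text
clock: 21.42
eef_pos: [0.5346, -0.3391, 0.0256]
ee_rot: [[-0.31, 0.951, 0.002], [0.951, 0.31, -0.0], [-0.001, 0.002, -1.0]]
force: [-0.3, -0.4, 0.1]
opening: 0.0513
grip_force: 0.0
clock: 21.92
eef_pos: [0.5347, -0.3397, 0.0262]
ee_rot: [[-0.309, 0.951, 0.003], [0.951, 0.309, -0.001], [-0.002, 0.003, -1.0]]
force: [0.4, 0.3, 6.7]
opening: 0.0428
grip_force: 63.2
clock: 22.42
eef_pos: [0.5359, -0.3402, 0.1792]
ee_rot: [[-0.309, 0.951, 0.008], [0.951, 0.309, -0.004], [-0.006, 0.006, -1.0]]
force: [0.2, 0.1, -2.4]
opening: 0.0422
grip_force: 62.4
turn [0.0022 0.0018 0.0822] rows>=1.4 | shift [0.6402 0.2412 0.2384] rows>=5.8 @ [ 0.5359 -0.3402  0.1792] t 22.4
```

```bash
python3 -m crank '[[[0,0,0],[0.001,0.001,0.041],0],[[0,0,0],[0,0,0.041],0],[[0.0915,0.0345,0],[0,0,0],0],[[0.0915,0.0345,0],[0,0,0],0],[[0.0915,0.0345,0],[0,0,0],0]]'
python3 -m crank '[[[0.0915,0.0345,0],[0,0,0],0],[[0.0915,0.0345,0],[0,0,0],0],[[0.0915,0.0345,0],[0,0,0],0],[[0.0915,0.0345,0.03],[0,0,0],0],[[0,0,0.08],[0,0,0],0]]'
python3 -m crank '[[[0,0,0.08],[0,0,0],0],[[0,0,0.04],[0,0,0],0],[[0,0,0],[0,0,0],0],[[0,0,0],[0,0,0],0]]'
python3 - <<'E'
from h import *
plan([*bay(0,-.022),.036],93.2)
w=cam('wrist');packs(w,state()['eef_pos'][2]+.022)
E
```

```text
clock: 23.05
eef_pos: [0.5764, -0.1981, 0.1729]
ee_rot: [[-0.056, 0.998, -0.006], [0.998, 0.056, 0.004], [0.004, -0.006, -1.0]]
force: [0.4, -0.8, -0.8]
opening: 0.043
grip_force: 62.3
clock: 23.68
eef_pos: [0.637, -0.0058, 0.1203]
ee_rot: [[-0.065, 0.998, 0.0], [0.998, 0.065, 0.007], [0.007, 0.001, -1.0]]
force: [0.5, -0.7, -1.7]
opening: 0.0433
grip_force: 62.3
clock: 24.18
eef_pos: [0.6359, -0.0125, 0.0606]
ee_rot: [[-0.056, 0.998, -0.002], [0.998, 0.056, 0.003], [0.003, -0.002, -1.0]]
force: [-0.8, -0.4, -2.5]
opening: 0.0429
grip_force: 62.7
turn [-0.0007 -0.001   0.0002] rows>=0.0 | shift [-0.003   0.0049  0.0492] rows>=0.4 @ [ 0.6359 -0.0125  0.0606] t 24.2
[258.  314.5] c [ 0.6392 -0.0363] L [0.017 0.012] ang 3.3
[255.5 271.5] c [ 0.6365 -0.011 ] L [0.02  0.015] ang 3.3
[255.5 233. ] c [0.6354 0.0093] L [0.042 0.005] ang 4.0
```

```bash
python3 -m crank '[[[-0.0062,0.0034,0],[0,-0.001,0],0],[[0,0,0.015],[0,0,0],0],[[0,0,0.015],[0,0,0],0],[[0,0,0.014],[0,0,0],0],[[0,0,0],[0,0,0],0]]'
```

```text
clock: 24.85
eef_pos: [0.6367, -0.0155, 0.0371]
ee_rot: [[-0.057, 0.998, -0.005], [0.998, 0.057, -0.0], [-0.0, -0.005, -1.0]]
force: [0.6, -0.1, -2.4]
opening: 0.0428
grip_force: 62.8
```

Fully in (bottom ≈ 11 mm). Release; next pack C.

```bash
python3 -m crank '[[[0,0,0.004],[0,0,0],0],[[0,0,0],[0,0,0],80],[[0,0,0],[0,0,0],80],[[0,0,0],[0,0,0],80],[[0,0,0],[0,0,0],80]]'
python3 -m crank '[[[0,0,-0.06],[0,0,0],80],[[0,0,-0.12],[0,0,0],80],[[0,0,-0.12],[0,0,0],80],[[0,0,0],[0,0,0],80]]'
python3 - <<'E'
from h import *
plan([.416,-.2117,.11],82.9)
w=cam('wrist');packs(w,.058)
E
```

```text
clock: 25.48
eef_pos: [0.6374, -0.0155, 0.0363]
ee_rot: [[-0.057, 0.998, -0.003], [0.998, 0.057, -0.001], [-0.0, -0.003, -1.0]]
force: [0.4, 0.6, 0.3]
opening: 0.0686
grip_force: 0.0
clock: 25.98
eef_pos: [0.6412, -0.0145, 0.1921]
ee_rot: [[-0.057, 0.998, 0.008], [0.998, 0.057, -0.0], [-0.001, 0.008, -1.0]]
force: [0.3, 1.2, 0.5]
opening: 0.068
grip_force: 0.0
turn [ 0.0026 -0.      0.0575] rows>=1.0 | shift [-0.4471 -0.3981  0.1643] rows>=5.0 @ [ 0.6412 -0.0145  0.1921] t 26.0
[ 60.  304.7] c [ 0.4219 -0.1768] L [0.021 0.008] ang 174.0
[251.  222.5] c [ 0.6408 -0.0583] L [0.02  0.015] ang 3.0
[251.5 204.5] c [ 0.6403 -0.0384] L [0.041 0.003] ang 3.1
[250.5 182. ] c [ 0.6381 -0.0148] L [0.021 0.014] ang 3.1
[250.5 163. ] c [0.6371 0.0042] L [0.041 0.002] ang 3.1
```

```bash
python3 -m crank '[[[0,0,0],[0,0,0.0575],80],[[-0.0745,-0.0664,-0.01],[0,0,0],80],[[-0.0745,-0.0664,0],[0,0,0],80],[[-0.0745,-0.0664,0],[0,0,0],80],[[-0.0745,-0.0664,0],[0,0,0],80]]'
python3 -m crank '[[[-0.0745,-0.0664,0.04],[0,0,0],80],[[-0.0745,-0.0664,0.06],[0,0,0],80],[[0,0,0.07],[0,0,0],80],[[0,0,0],[0,0,0],80],[[0,0,0],[0,0,0],80]]'
python3 - <<'E'
from h import *
plan([.416,-.2117,.024],82.9)
packs(cam('wrist'))
E
```

```text
clock: 26.65
eef_pos: [0.4852, -0.1479, 0.19]
ee_rot: [[0.124, 0.992, -0.006], [0.992, -0.124, 0.0], [-0.0, -0.006, -1.0]]
force: [-0.5, -0.9, 1.3]
opening: 0.0685
grip_force: 0.0
clock: 27.28
eef_pos: [0.413, -0.2121, 0.1072]
ee_rot: [[0.122, 0.993, -0.003], [0.993, -0.122, -0.0], [-0.0, -0.003, -1.0]]
force: [0.2, 0.1, 0.7]
opening: 0.0683
grip_force: 0.0
turn [-0.0009  0.0001  0.0005] rows>=0.0 | shift [0.0015 0.0058 0.1665] rows>=1.3 @ [ 0.413  -0.2121  0.1072] t 27.3
[373. 377.] c [ 0.5041 -0.3961] L [0.016 0.01 ] ang 92.0
[245.6 335.5] c [ 0.3905 -0.3289] L [0.042 0.009] ang 156.6
[258.3 209.3] c [ 0.4158 -0.2114] L [0.021 0.015] ang 169.6
[259.  184.4] c [ 0.4187 -0.1923] L [0.042 0.003] ang 171.4
```

```bash
python3 -m crank '[[[0.0015,0.0058,0.06],[0,0,0.005],80],[[0,0,0.06],[0,0,0],80],[[0,0,0.046],[0,0,0],80],[[0,0,0],[0,0,0],80],[[0,0,0],[0,0,0],0]]'
python3 -m crank '[[[0,0,0],[0,0,0],0],[[0,0,0],[0,0,0],0],[[0,0,0],[0,0,0],0],[[0,0,0],[0,0,0],0]]'
python3 -m crank '[[[0,0,-0.08],[0,0,0],0],[[0,0,-0.12],[0,0,0],0],[[0,0,-0.12],[0,0,0],0],[[0,0,0],[0,0,0],0]]'
python3 - <<'E'
from h import *
plan([*bay(0,.022),.061],93.2)
E
```

```text
clock: 27.95
eef_pos: [0.4163, -0.2123, 0.0251]
ee_rot: [[0.138, 0.99, -0.001], [0.99, -0.138, -0.001], [-0.002, -0.001, -1.0]]
force: [-0.1, 0.0, 0.2]
opening: 0.0516
grip_force: 0.0
clock: 28.45
eef_pos: [0.4163, -0.2126, 0.0255]
ee_rot: [[0.139, 0.99, -0.0], [0.99, -0.139, -0.002], [-0.002, -0.0, -1.0]]
force: [-0.4, 0.6, 7.9]
opening: 0.0428
grip_force: 62.2
clock: 28.95
eef_pos: [0.4186, -0.2134, 0.1889]
ee_rot: [[0.14, 0.99, 0.007], [0.99, -0.14, -0.007], [-0.006, 0.007, -1.0]]
force: [-0.1, -0.5, -1.9]
opening: 0.0428
grip_force: 62.0
turn [ 0.0022  0.0021 -0.0624] rows>=1.1 | shift [0.4619 0.4613 0.2558] rows>=5.6 @ [ 0.4186 -0.2134  0.1889] t 28.9
```

```bash
python3 -m crank '[[[0,0,-0.02],[0,0.001,-0.031],0],[[0,0,0],[0,0,-0.031],0],[[0.076,0.0769,0],[0,0,0],0],[[0.076,0.0769,0],[0,0,0],0],[[0.076,0.0769,0],[0,0,0],0]]'
python3 -m crank '[[[0.076,0.0769,0],[0,0,0],0],[[0.076,0.0769,0],[0,0,0],0],[[0.076,0.0769,0],[0,0,0],0],[[0,0,0.08],[0,0,0],0],[[0,0,0.08],[0,0,0],0]]'
python3 -m crank '[[[0,0,0.08],[0,0,0],0],[[0,0,0.034],[0,0,0],0],[[0,0,0],[0,0,0],0],[[0,0,0],[0,0,0],0]]'
python3 - <<'E'
from h import *
plan([*bay(0,.022),.036],93.2)
w=cam('wrist');packs(w,state()['eef_pos'][2]+.0225)
E
```

```text
clock: 29.58
eef_pos: [0.5243, -0.0912, 0.1927]
ee_rot: [[-0.054, 0.999, -0.005], [0.999, 0.054, 0.002], [0.003, -0.005, -1.0]]
force: [1.8, -0.8, -1.1]
opening: 0.0425
grip_force: 61.9
clock: 30.2
eef_pos: [0.6324, 0.0292, 0.1115]
ee_rot: [[-0.057, 0.998, -0.004], [0.998, 0.057, 0.003], [0.003, -0.004, -1.0]]
force: [0.1, -0.7, -2.2]
opening: 0.0425
grip_force: 62.0
clock: 30.7
eef_pos: [0.6331, 0.0286, 0.0571]
ee_rot: [[-0.055, 0.998, -0.002], [0.998, 0.055, 0.003], [0.003, -0.002, -1.0]]
force: [-0.4, -0.9, -1.1]
opening: 0.0426
grip_force: 63.6
turn [-0.0007 -0.0009 -0.0002] rows>=0.0 | shift [0.0026 0.006  0.0423] rows>=0.3 @ [0.6331 0.0286 0.0571] t 30.7
[259.5 340. ] c [ 0.6381 -0.0116] L [0.034 0.007] ang 3.2
[258. 315.] c [0.6363 0.0048] L [0.017 0.013] ang 3.2
[255.5 273. ] c [0.6337 0.0295] L [0.02  0.014] ang 3.2
[255.5 234.1] c [0.6325 0.05  ] L [0.042 0.005] ang 3.9
```

```bash
python3 -m crank '[[[-0.001,0.0048,0],[0,-0.001,0],0],[[0,0,0.013],[0,0,0],0],[[0,0,0.013],[0,0,0],0],[[0,0,0.013],[0,0,0],0],[[0,0,0],[0,0,0],0]]'
```

```text
clock: 31.38
eef_pos: [0.6346, 0.028, 0.0364]
ee_rot: [[-0.055, 0.998, -0.004], [0.998, 0.055, -0.001], [-0.0, -0.004, -1.0]]
force: [-0.4, -0.3, -1.4]
opening: 0.043
grip_force: 63.6
```

```bash
python3 -m crank '[[[0,0,0.004],[0,0,0],0],[[0,0,0],[0,0,0],80],[[0,0,0],[0,0,0],80],[[0,0,0],[0,0,0],80],[[0,0,0],[0,0,0],80]]'
python3 -m crank '[[[0,0,-0.06],[0,0,0],80],[[0,0,-0.12],[0,0,0],80],[[0,0,-0.12],[0,0,0],80],[[0,0,0],[0,0,0],80]]'
python3 - <<'E'
from h import *
plan([.382,-.3528,.13],62.5)
w=cam('wrist');packs(w,.058)
E
```

```text
clock: 32.0
eef_pos: [0.6354, 0.0282, 0.0356]
ee_rot: [[-0.055, 0.998, -0.002], [0.998, 0.055, -0.0], [-0.0, -0.002, -1.0]]
force: [-0.6, 0.2, 0.0]
opening: 0.068
grip_force: 0.0
clock: 32.5
eef_pos: [0.6389, 0.0294, 0.1914]
ee_rot: [[-0.055, 0.998, 0.008], [0.998, 0.055, 0.0], [-0.0, 0.008, -1.0]]
force: [-0.2, 0.3, -1.2]
opening: 0.0682
grip_force: 0.0
turn [ 0.0026 -0.0007  0.1703] rows>=2.9 | shift [-0.9153 -0.1028  0.1228] rows>=7.4 @ [0.6389 0.0294 0.1914] t 32.5
[251.5 261. ] c [ 0.6414 -0.0594] L [0.02  0.015] ang 2.9
[251.5 243.5] c [ 0.6403 -0.0382] L [0.041 0.005] ang 4.5
[250.5 222.5] c [ 0.638 -0.014] L [0.019 0.015] ang 2.9
[250.5 205. ] c [0.6371 0.0053] L [0.041 0.004] ang 3.0
[250. 182.] c [0.6354 0.0294] L [0.019 0.014] ang 3.0
[250.5 164. ] c [0.635  0.0475] L [0.041 0.002] ang 3.0
```

```bash
python3 -m crank '[[[0,0,0],[0,0,0.0568],80],[[0,0,0],[0,0,0.0568],80],[[0,0,0],[0,0,0.0568],80],[[-0.114,-0.0128,0],[0,0,0],80],[[-0.114,-0.0128,0],[0,0,0],80]]'
python3 -m crank '[[[-0.114,-0.0128,0],[0,0,0],80],[[-0.114,-0.0128,0],[0,0,0],80],[[-0.114,-0.0128,0],[0,0,0],80],[[-0.114,-0.0128,0.02],[0,0,0],80],[[-0.114,-0.0128,0.05],[0,0,0],80]]'
python3 -m crank '[[[-0.114,-0.0128,0.05],[0,0,0],80],[[0,0,0],[0,0,0],80],[[0,0,0],[0,0,0],80]]'
python3 - <<'E'
from h import *
plan([.382,-.3528,.024],62.5)
packs(cam('wrist'))
E
```

```text
clock: 33.17
eef_pos: [0.5699, -0.0676, 0.1836]
ee_rot: [[0.46, 0.888, -0.006], [0.888, -0.46, -0.0], [-0.003, -0.005, -1.0]]
force: [0.7, -1.2, -0.5]
opening: 0.0685
grip_force: 0.0
clock: 33.8
eef_pos: [0.4102, -0.3065, 0.1505]
ee_rot: [[0.462, 0.887, -0.002], [0.887, -0.462, -0.001], [-0.002, -0.002, -1.0]]
force: [0.9, -1.6, -0.0]
opening: 0.0685
grip_force: 0.0
clock: 34.17
eef_pos: [0.3791, -0.3517, 0.1253]
ee_rot: [[0.462, 0.887, -0.004], [0.887, -0.462, 0.002], [-0.0, -0.004, -1.0]]
force: [0.2, 0.6, 0.7]
opening: 0.0685
grip_force: 0.0
turn [-0.0014  0.0001 -0.0001] rows>=0.0 | shift [0.0007 0.0062 0.2025] rows>=1.6 @ [ 0.3791 -0.3517  0.1253] t 34.2
[397.  244.2] c [ 0.469  -0.4411] L [0.084 0.077] ang 59.9
[258.5 202. ] c [ 0.3819 -0.3526] L [0.02  0.014] ang 152.5
[259. 179.] c [ 0.3911 -0.3358] L [0.04  0.002] ang 151.4
```

```bash
python3 -m crank '[[[0.0008,0.0062,0.07],[0,0,0],80],[[0,0,0.07],[0,0,0],80],[[0,0,0.06],[0,0,0],80],[[0,0,0],[0,0,0],80],[[0,0,0],[0,0,0],0]]'
python3 -m crank '[[[0,0,0],[0,0,0],0],[[0,0,0],[0,0,0],0],[[0,0,0],[0,0,0],0],[[0,0,0],[0,0,0],0]]'
python3 -m crank '[[[0,0,-0.08],[0,0,0],0],[[0,0,-0.12],[0,0,0],0],[[0,0,-0.14],[0,0,0],0],[[0,0,0],[0,0,0],0]]'
python3 - <<'E'
from h import *
plan([*bay(0,.066),.061],93.2)
E
```

```text
clock: 34.85
eef_pos: [0.3837, -0.3532, 0.0274]
ee_rot: [[0.46, 0.888, -0.001], [0.888, -0.46, -0.001], [-0.002, -0.0, -1.0]]
force: [-0.2, -0.7, 0.3]
opening: 0.0517
grip_force: 0.0
clock: 35.35
eef_pos: [0.3836, -0.354, 0.028]
ee_rot: [[0.462, 0.887, -0.0], [0.887, -0.462, -0.002], [-0.002, 0.001, -1.0]]
force: [0.5, 1.6, 7.6]
opening: 0.0428
grip_force: 62.5
clock: 35.85
eef_pos: [0.3854, -0.3556, 0.1944]
ee_rot: [[0.462, 0.887, 0.006], [0.887, -0.462, -0.009], [-0.005, 0.009, -1.0]]
force: [0.7, -0.7, -2.3]
opening: 0.0429
grip_force: 62.0
turn [ 0.0024  0.0024 -0.1708] rows>=2.9 | shift [0.8302 0.5434 0.2667] rows>=8.2 @ [ 0.3854 -0.3556  0.1944] t 35.9
```

```bash
python3 -m crank '[[[0,0,-0.02],[0,0.001,-0.057],0],[[0,0,0],[0,0,-0.057],0],[[0,0,0],[0,0,-0.057],0],[[0.0918,0.0604,0],[0,0,0],0],[[0.0918,0.0604,0],[0,0,0],0]]'
python3 -m crank '[[[0.0918,0.0604,0],[0,0,0],0],[[0.0918,0.0604,0],[0,0,0],0],[[0.0918,0.0604,0],[0,0,0],0],[[0.0918,0.0604,0],[0,0,0],0],[[0.0918,0.0604,0],[0,0,0],0]]'
python3 -m crank '[[[0.0918,0.0604,0],[0,0,0],0],[[0.0918,0.0604,0],[0,0,0],0],[[0,0,0.06],[0,0,0],0],[[0,0,0.08],[0,0,0],0],[[0,0,0.07],[0,0,0],0]]'
python3 -m crank '[[[0,0,0.06],[0,0,0],0],[[0,0,0],[0,0,0],0],[[0,0,0],[0,0,0],0]]'
python3 - <<'E'
from h import *
plan([*bay(0,.066),.038],93.2)
w=cam('wrist');packs(w,state()['eef_pos'][2]+.020)
E
```

```text
clock: 36.48
eef_pos: [0.4371, -0.2577, 0.1978]
ee_rot: [[-0.054, 0.999, -0.003], [0.999, 0.054, 0.003], [0.003, -0.003, -1.0]]
force: [1.3, 0.8, -0.5]
opening: 0.0425
grip_force: 61.9
clock: 37.1
eef_pos: [0.5752, -0.0196, 0.198]
ee_rot: [[-0.057, 0.998, -0.004], [0.998, 0.057, 0.002], [0.002, -0.003, -1.0]]
force: [0.9, -1.0, -0.5]
opening: 0.0426
grip_force: 61.9
clock: 37.72
eef_pos: [0.629, 0.0742, 0.0916]
ee_rot: [[-0.057, 0.998, -0.004], [0.998, 0.057, 0.002], [0.002, -0.004, -1.0]]
force: [0.4, -0.6, -2.0]
opening: 0.0426
grip_force: 62.0
clock: 38.1
eef_pos: [0.6303, 0.0749, 0.0649]
ee_rot: [[-0.057, 0.998, -0.001], [0.998, 0.057, 0.003], [0.003, -0.001, -1.0]]
force: [0.1, -0.1, -2.3]
opening: 0.0426
grip_force: 61.9
turn [-0.0004 -0.0009  0.0004] rows>=0.0 | shift [-0.0021  0.0062  0.0538] rows>=0.4 @ [0.6303 0.0749 0.0649] t 38.1
[258.  333.5] c [0.6345 0.037 ] L [0.034 0.006] ang 3.3
[258.  309.5] c [0.6336 0.0527] L [0.016 0.012] ang 3.3
[255.5 272. ] c [0.631 0.075] L [0.02  0.015] ang 3.3
[255.5 234.5] c [0.6299 0.0951] L [0.042 0.006] ang 2.6
```

```bash
python3 -m crank '[[[-0.0034,0.005,0],[0,-0.001,0],0],[[0,0,0.018],[0,0,0],0],[[0,0,0.018],[0,0,0],0],[[0,0,0.014],[0,0,0],0],[[0,0,0],[0,0,0],0]]'
```

```text
clock: 38.78
eef_pos: [0.6325, 0.0733, 0.0388]
ee_rot: [[-0.057, 0.998, -0.002], [0.998, 0.057, -0.001], [-0.001, -0.002, -1.0]]
force: [0.3, -0.4, -1.5]
opening: 0.043
grip_force: 61.9
```

```bash
python3 -m crank '[[[0,0,0.002],[0,0,0],0],[[0,0,0],[0,0,0],80],[[0,0,0],[0,0,0],80],[[0,0,0],[0,0,0],80],[[0,0,0],[0,0,0],80]]'
python3 -m crank '[[[0,0,-0.06],[0,0,0],80],[[0,0,-0.12],[0,0,0],80],[[0,0,-0.12],[0,0,0],80],[[0,0,-0.12],[0,0,0],80],[[0,0,-0.05],[0,0,0],80]]'
python3 - <<'E'
from h import *
w=cam('wrist');packs(w,.058);print(np.round(state()['joints'],2))
plan([.45,.21,.28],-19.7)
E
```

```text
clock: 39.4
eef_pos: [0.6329, 0.0732, 0.0386]
ee_rot: [[-0.057, 0.998, -0.001], [0.998, 0.057, -0.001], [-0.001, -0.001, -1.0]]
force: [0.1, 0.3, 0.2]
opening: 0.0684
grip_force: 0.0
clock: 40.02
eef_pos: [0.6344, 0.0742, 0.2782]
ee_rot: [[-0.057, 0.998, 0.005], [0.998, 0.057, 0.0], [-0.0, 0.005, -1.0]]
force: [0.6, 0.6, -1.6]
opening: 0.0682
grip_force: 0.0
[254.  255.5] c [ 0.6419 -0.0592] L [0.02  0.015] ang 3.1
[253.5 242. ] c [ 0.64   -0.0379] L [0.04  0.003] ang 3.1
[253.  226.5] c [ 0.638  -0.0143] L [0.022 0.016] ang 3.1
[252.5 196.5] c [0.635  0.0289] L [0.02  0.015] ang 3.2
[253. 182.] c [0.6346 0.0487] L [0.041 0.003] ang 3.2
[253.5 164. ] c [0.6339 0.0724] L [0.019 0.013] ang 3.2
[ 0.3   0.45 -0.68  1.54  0.3   1.25 -0.37]
turn [ 0.0017 -0.0027  0.6275] rows>=10.6 | shift [-4.404e-01 -1.304e-01  4.000e-04] rows>=3.7 @ [0.6353 0.0744 0.2802] t 40.1
```

```bash
python3 -m crank '[[[0,0,0],[0,0,0.057],80],[[0,0,0],[0,0,0.057],80],[[0,0,0],[0,0,0.057],80],[[0,0,0],[0,0,0.057],80],[[0,0,0],[0,0,0.057],80]]'
python3 -m crank '[[[0,0,0],[0,0,0.057],80],[[0,0,0],[0,0,0.057],80],[[0,0,0],[0,0,0.057],80],[[0,0,0],[0,0,0.057],80],[[0,0,0],[0,0,0.057],80]]'
python3 - <<'E'
from h import *
print(np.round(state()['joints'],2))
plan([.45,.21,.28],-19.7)
E
```

```text
clock: 40.7
eef_pos: [0.6327, 0.0732, 0.2727]
ee_rot: [[0.747, 0.664, -0.002], [0.664, -0.747, -0.001], [-0.002, -0.001, -1.0]]
force: [0.0, -0.5, 0.2]
opening: 0.0684
grip_force: 0.0
clock: 41.32
eef_pos: [0.6327, 0.0733, 0.2726]
ee_rot: [[0.986, -0.168, -0.002], [-0.168, -0.986, -0.001], [-0.002, 0.001, -1.0]]
force: [-0.4, -0.5, -0.4]
opening: 0.0685
grip_force: 0.0
[ 0.04  0.4  -0.31  1.56  0.13  1.2  -2.03]
turn [0.0005 0.0007 0.0557] rows>=0.9 | shift [-0.4362 -0.1343 -0.0147] rows>=3.7 @ [0.6327 0.0733 0.2726] t 41.3
```

```bash
python3 -m crank '[[[0,0,0],[0,0,0.0557],80],[[-0.109,-0.0336,0],[0,0,0],80],[[-0.109,-0.0336,0],[0,0,0],80],[[-0.109,-0.0336,0],[0,0,0],80],[[-0.109,-0.0336,-0.01],[0,0,0],80]]'
python3 -m crank '[[[0,0,0],[0,0,0],80],[[0,0,0],[0,0,0],80]]'
python3 - <<'E'
from h import *
print(np.round(state()['joints'],2))
plan([.45,.21,.28],-19.7)
w=cam('wrist','w6');a=w['img'];hsv=cv2.cvtColor(a,cv2.COLOR_BGR2HSV)
c,_=cv2.findContours(cv2.inRange(hsv,(105,120,40),(125,255,255)),0,1)
for k in c:
    if cv2.contourArea(k)>100:
        r=cv2.minAreaRect(k);print(r,np.round(onz(w,cv2.boxPoints(r),.108)[:,:2],4).tolist())
E
```

```text
clock: 41.95
eef_pos: [0.4476, 0.2097, 0.2778]
ee_rot: [[0.943, -0.331, -0.003], [-0.331, -0.943, -0.001], [-0.002, 0.002, -1.0]]
force: [1.0, 1.2, 1.0]
opening: 0.0679
grip_force: 0.0
clock: 42.2
eef_pos: [0.45, 0.2084, 0.2784]
ee_rot: [[0.943, -0.332, -0.001], [-0.332, -0.943, -0.001], [-0.0, 0.002, -1.0]]
force: [0.2, -0.6, -0.1]
opening: 0.0687
grip_force: 0.0
[-0.17  0.16 -0.39  1.87  0.07  1.13 -2.5 ]
turn [0.0005 0.0002 0.0018] rows>=0.0 | shift [-0.0012 -0.003  -0.0032] rows>=0.0 @ [0.45   0.2084 0.2784] t 42.2
((115.7500228881836, 223.75001525878906), (58.68986129760742, 56.56854248046875), 45.0) [[0.4649, 0.4306], [0.4929, 0.3608], [0.4309, 0.3383], [0.398, 0.4099]]
((252.4101104736328, 218.49899291992188), (8.26914119720459, 131.0928497314453), 0.6437457203865051) [[0.318, 0.2652], [0.4745, 0.2069], [0.4714, 0.1986], [0.3144, 0.2554]]
```

View pics/w6.png

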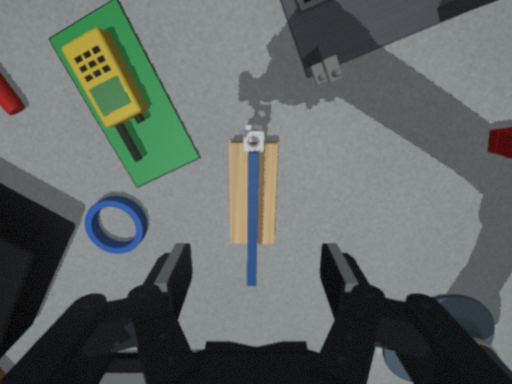

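```bash
python3 - <<'E'
from h import *
w=cam('wrist');print(onz(w,[(254,141.5)],.100))
plan([.4205,.2221,.13],-20.2)
E
```

```text
[[0.48359075 0.19766095 0.1       ]]
turn [0.0005 0.0004 0.0038] rows>=0.1 | shift [-0.0667 -0.0061  0.2963] rows>=2.4 @ [0.4507 0.2077 0.2782] t 42.3
```

```bash
python3 -m crank '[[[-0.022,-0.002,0.09],[0,0,0.004],60],[[-0.022,-0.002,0.1],[0,0,0],60],[[-0.022,-0.002,0.1],[0,0,0],60],[[0,0,0],[0,0,0],60],[[0,0,0],[0,0,0],60]]'
python3 - <<'E'
from h import *
plan([.4205,.2221,.065],-20.2)
w=cam('wrist');a=w['img'];hsv=cv2.cvtColor(a,cv2.COLOR_BGR2HSV)
c,_=cv2.findContours(cv2.inRange(hsv,(105,120,40),(125,255,255)),0,1)
k=max(c,key=cv2.contourArea);r=cv2.minAreaRect(k);print(r,np.round(onz(w,cv2.boxPoints(r),.108)[:,:2],4).tolist())
E
```

```text
clock: 42.92
eef_pos: [0.4215, 0.2231, 0.135]
ee_rot: [[0.939, -0.345, 0.001], [-0.345, -0.939, 0.0], [0.001, -0.001, -1.0]]
force: [0.8, -1.3, 0.3]
opening: 0.051
grip_force: 0.0
turn [-0.0002 -0.0002  0.0002] rows>=0.0 | shift [-0.0011  0.0026  0.1399] rows>=1.1 @ [0.4215 0.2231 0.135 ] t 42.9
((57.00000762939453, 254.50001525878906), (88.38835144042969, 82.73149108886719), 45.0) [[0.4666, 0.3959], [0.4883, 0.3322], [0.4356, 0.316], [0.4067, 0.3825]]
```

```bash
python3 -m crank '[[[0,0.0026,0.07],[0,0,0],60],[[0,0,0.07],[0,0,0],60],[[0,0,0],[0,0,0],60],[[0,0,0],[0,0,0],0],[[0,0,0],[0,0,0],0]]'
python3 -m crank '[[[0,0,0],[0,0,0],0],[[0,0,0],[0,0,0],0],[[0,0,0],[0,0,0],0],[[0,0,0],[0,0,0],0],[[0,0,0],[0,0,0],0]]'
python3 -m crank '[[[0,0,-0.04],[0,0,0],0],[[0,0,-0.06],[0,0,0],0],[[0,0,-0.04],[0,0,0],0],[[0,0,0],[0,0,0],0],[[0,0,0],[0,0,0],0]]'
python3 - <<'E'
from h import *
print(plan([.4205,.2221,.065],-20.2)*0+np.round(state()['ee_rot'],3),state()['ft_torque'])
w=cam('wrist','w7')
E
```

```text
clock: 43.6
eef_pos: [0.4204, 0.2223, 0.0654]
ee_rot: [[0.939, -0.344, 0.002], [-0.344, -0.939, 0.001], [0.001, -0.002, -1.0]]
force: [0.3, -0.3, 0.3]
opening: 0.0159
grip_force: 0.0
clock: 44.22
eef_pos: [0.4205, 0.2225, 0.0654]
ee_rot: [[0.939, -0.344, 0.002], [-0.344, -0.939, 0.001], [0.002, -0.002, -1.0]]
force: [-0.1, -0.8, 7.5]
opening: 0.011
grip_force: 59.5
clock: 44.85
eef_pos: [0.4185, 0.2212, 0.133]
ee_rot: [[0.939, -0.343, -0.002], [-0.343, -0.939, -0.001], [-0.002, 0.002, -1.0]]
force: [-0.7, -0.8, -2.0]
opening: 0.0115
grip_force: 58.9
turn [0.0007 0.0006 0.0007] rows>=0.0 | shift [ 0.0031 -0.0031  0.136 ] rows>=1.1 @ [0.4185 0.2212 0.133 ] t 44.9
[[ 0.939 -0.343 -0.002]
 [-0.343 -0.939 -0.001]
 [-0.002  0.002 -1.   ]] [-0.02632471 -0.07626077  0.04231227]
```

View pics/w7.png

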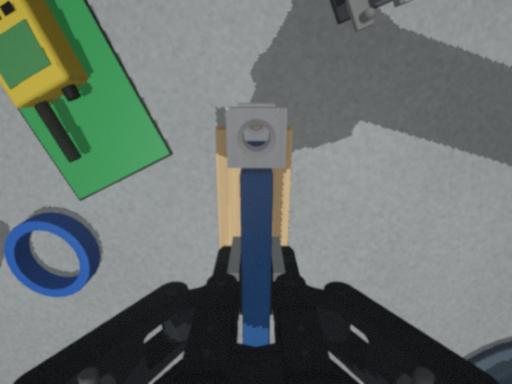

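```bash
cat >> h.py <<'E'
def hole(w,uv,dz):
    s=state();P=onz(w,[uv],s['eef_pos'][2]+dz)[0];return P,np.array(s['ee_rot']).T@(P-s['eef_pos'])
E
python3 - <<'E'
from h import *
w=cam('wrist');g=cv2.cvtColor(w['img'],cv2.COLOR_BGR2GRAY)
k=cv2.HoughCircles(cv2.medianBlur(g[95:175,215:300],3),cv2.HOUGH_GRADIENT,1,20,param1=80,param2=12,minRadius=8,maxRadius=20)
print(k)
print(hole(w,(257,135),.035)); print(bay(-.11,.094))
h=bay(-.145,.094);c=down(3.2)[:2,0]
plan([*(h-.0665*c),.105],3.2)
E
```

```text
[[[41.5 42.5 13.8]]]
(array([0.48282481, 0.19702749, 0.16761761]), array([ 0.06878308,  0.00065664, -0.03516786]))
[0.52212429 0.09581307]
turn [ 0.0007  0.001  -0.1293] rows>=2.2 | shift [-0.0097  0.262   0.0552] rows>=2.1 @ [0.4183 0.2212 0.1326] t 45.0
```

```bash
python3 -m crank '[[[0,0,0],[0.0005,0.0005,-0.0431],0],[[0,0,0],[0,0,-0.0431],0],[[0,0,0],[0,0,-0.0431],0],[[-0.0097,0.087,0],[0,0,0],0],[[0,0.087,0],[0,0,0],0]]'
python3 -m crank '[[[0,0.087,0],[0,0,0],0],[[0,0,0.03],[0,0,0],0],[[0,0,0.025],[0,0,0],0],[[0,0,0],[0,0,0],0],[[0,0,0],[0,0,0],0]]'
python3 - <<'E'
from h import *
h=bay(-.11,.094);c=down(3.2)[:2,0]
plan([*(h-.068*c),.103],3.2);print(np.round(state()['joints'],2))
w=cam('wrist','w8');z=state()['eef_pos'][2]
print(hole(w,(256.5,137.5),.035)[0])
print('pred pintle tips px',proj(w,[[*h,.114],[*h,.044]]))
cv2.imwrite('pics/c8.png',cv2.resize(w['img'][0:200,180:350],None,fx=3,fy=3,interpolation=cv2.INTER_CUBIC))
E
```

```text
clock: 45.58
eef_pos: [0.4182, 0.1336, 0.1326]
ee_rot: [[0.998, 0.058, -0.001], [0.058, -0.998, -0.0], [-0.001, -0.0, -1.0]]
force: [0.8, -0.3, -1.3]
opening: 0.0115
grip_force: 59.0
clock: 46.2
eef_pos: [0.4216, 0.0919, 0.1061]
ee_rot: [[0.998, 0.057, 0.0], [0.057, -0.998, 0.001], [0.0, -0.001, -1.0]]
force: [-0.4, 0.0, -1.6]
opening: 0.0115
grip_force: 59.0
turn [-0.0002 -0.0002  0.0005] rows>=0.0 | shift [0.0652 0.0034 0.0061] rows>=0.5 @ [0.4216 0.0919 0.1061] t 46.2
[-0.07  0.26 -0.28  2.2   0.11  0.69 -1.94]
[0.48923927 0.09499906 0.14125464]
pred pintle tips px [[258.94385281  50.35692902]
 [257.78131221  66.43657761]]
```

View pics/c8.png

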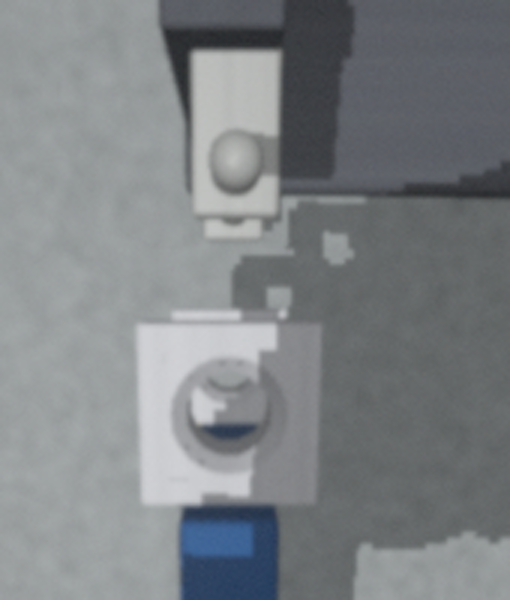

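```bash
python3 -m crank '[[[0.033,0.0022,0],[0,0,0.0005],0],[[0.033,0,0],[0,0,0],0],[[0,0,0],[0,0,0],0],[[0,0,0],[0,0,0],0]]'
python3 - <<'E'
from h import *
w=cam('wrist','w9');print(hole(w,(256.3,138),.035)[0],bay(-.11,.094));plan(state()['eef_pos'],3.2)
E
```

```text
clock: 46.75
eef_pos: [0.4544, 0.0918, 0.1059]
ee_rot: [[0.999, 0.054, 0.0], [0.054, -0.999, 0.0], [0.0, -0.0, -1.0]]
force: [-0.3, -0.9, -2.2]
opening: 0.0115
grip_force: 59.2
[0.52195437 0.09482122 0.14096347] [0.52212429 0.09581307]
turn [-0.0001 -0.     -0.0005] rows>=0.0 | shift [0. 0. 0.] rows>=0.0 @ [0.4542 0.0918 0.106 ] t 46.8
```

```bash
python3 -m crank '[[[0,-0.0016,0],[0,0,-0.0005],0],[[0,0,0.012],[0,0,0],0],[[0,0,0.012],[0,0,0],0],[[0,0,0],[0,0,0],0],[[0,0,0],[0,0,0],0]]'
python3 -m crank '[[[0,0,0.008],[0,0,0],0],[[0,0,0.008],[0,0,0],0],[[0,0,0],[0,0,0],0]]'
python3 - <<'E'
from h import *
print(plan(state()['eef_pos'],3.2)*0+0,state()['ft_torque']);
E
```

```text
clock: 47.42
eef_pos: [0.4545, 0.0927, 0.094]
ee_rot: [[0.998, 0.056, 0.0], [0.056, -0.998, 0.0], [0.0, -0.0, -1.0]]
force: [-0.4, -1.2, -1.5]
opening: 0.0112
grip_force: 59.1
clock: 47.8
eef_pos: [0.4542, 0.0926, 0.0857]
ee_rot: [[0.998, 0.056, -0.0], [0.056, -0.998, 0.0], [-0.0, -0.0, -1.0]]
force: [0.6, 0.3, -1.9]
opening: 0.0111
grip_force: 59.1
turn [-0.0001  0.0001 -0.    ] rows>=0.0 | shift [0. 0. 0.] rows>=0.0 @ [0.4542 0.0926 0.0857] t 47.8
[[0. 0. 0.]
 [0. 0. 0.]
 [0. 0. 0.]] [0.00382533 0.00103614 0.03993763]
```

```bash
python3 -m crank '[[[0,0,0.007],[0,0,0],0],[[0,0,0.006],[0,0,0],0],[[0,0,0],[0,0,0],0]]'
python3 -m crank '[[[0,0,0.003],[0,0,0],0],[[0,0,0],[0,0,0],0]]'
```

```text
clock: 48.18
eef_pos: [0.4543, 0.0926, 0.0793]
ee_rot: [[0.998, 0.056, -0.0], [0.056, -0.998, 0.0], [-0.0, -0.0, -1.0]]
force: [-0.5, -0.9, -1.5]
opening: 0.0114
grip_force: 59.1
clock: 48.42
eef_pos: [0.4545, 0.0926, 0.0781]
ee_rot: [[0.998, 0.056, 0.0], [0.056, -0.998, 0.0], [0.0, -0.0, -1.0]]
force: [0.2, 0.1, -1.5]
opening: 0.0112
grip_force: 59.1
```

```bash
python3 -m crank '[[[0,0,0.002],[0,0,0],0],[[0,0,0],[0,0,0],0]]'
python3 -m crank '[[[0,0,0.002],[0,0,0],0],[[0,0,0],[0,0,0],0]]'
```

```text
clock: 48.68
eef_pos: [0.4547, 0.0927, 0.0773]
ee_rot: [[0.998, 0.056, 0.001], [0.056, -0.998, 0.0], [0.001, -0.0, -1.0]]
force: [0.1, -0.2, -0.0]
opening: 0.0117
grip_force: 59.6
clock: 48.92
eef_pos: [0.4547, 0.0927, 0.077]
ee_rot: [[0.998, 0.056, 0.001], [0.056, -0.998, 0.0], [0.001, -0.0, -1.0]]
force: [-3.9, -0.6, 8.1]
opening: 0.0114
grip_force: 60.8
```

```bash
python3 -m crank '[[[0,0,-0.001],[0,0,0],40],[[0,0,0],[0,0,0],40],[[0,0,0],[0,0,0],40],[[0,0,0],[0,0,0],40]]'
python3 -m crank '[[[0,0,-0.04],[0,0,0],40],[[0,0,-0.1],[0,0,0],40],[[0,0,-0.12],[0,0,0],40],[[0,0,0],[0,0,0],0]]'
python3 -m crank '[[[-0.032,-0.046,0],[0,0,0],0],[[-0.032,-0.046,0],[0,0,0],0],[[0,0,0],[0,0,0],0],[[0,0,0],[0,0,0],0]]'
python3 - <<'E'
from h import *
print(bay(-.21,.14));plan([*bay(-.21,.14),.075],3.2)
w=cam('wrist','w10');a=w['img'];hsv=cv2.cvtColor(a,cv2.COLOR_BGR2HSV)
c,_=cv2.findContours(cv2.inRange(hsv,(105,120,40),(125,255,255)),0,1)
for k in c:
    if cv2.contourArea(k)>100: r=cv2.minAreaRect(k);print(r,np.round(onz(w,cv2.boxPoints(r),.12)[:,:2],4).tolist())
E
```

```text
clock: 49.42
eef_pos: [0.4545, 0.0926, 0.0765]
ee_rot: [[0.998, 0.056, 0.0], [0.056, -0.998, 0.0], [0.0, -0.0, -1.0]]
force: [0.6, 0.5, -1.2]
opening: 0.034
grip_force: 0.0
clock: 49.92
eef_pos: [0.4575, 0.0935, 0.2111]
ee_rot: [[0.998, 0.055, 0.011], [0.055, -0.998, 0.002], [0.011, -0.002, -1.0]]
force: [-0.4, -0.8, -0.2]
opening: 0.0169
grip_force: 0.0
clock: 50.42
eef_pos: [0.4199, 0.136, 0.2059]
ee_rot: [[0.998, 0.055, -0.0], [0.055, -0.998, -0.0], [-0.0, 0.0, -1.0]]
force: [-0.0, -0.4, 1.3]
opening: -0.0001
grip_force: 0.0
[0.41971243 0.13615919]
turn [ 0.0001  0.0001 -0.0002] rows>=0.0 | shift [-0.0004 -0.0003  0.2619] rows>=2.1 @ [0.4199 0.136  0.2059] t 50.4
((19.5, 154.0), (39.0, 74.0), 0.0) [[0.4157, 0.3539], [0.4779, 0.3404], [0.479, 0.3078], [0.4177, 0.3184]]
((303.4977722167969, 184.533203125), (26.740644454956055, 189.11355590820312), 3.814074993133545) [[0.3455, 0.1055], [0.5085, 0.1102], [0.5084, 0.0903], [0.3448, 0.0808]]
```

```bash
python3 -m crank '[[[0,0,0.1],[0,0,0],0],[[0,0,0.1],[0,0,0],0],[[0,0,0.062],[0,0,0],0],[[0,0.025,0],[0,0,0],0],[[0,0.025,0],[0,0,0],0]]'
python3 -m crank '[[[-0.0025,0.0244,0],[0,0,0],0],[[-0.0025,0.0244,0],[0,0,0],0],[[0.004,0.0252,0],[0,0,0],0],[[0.004,0.0252,0],[0,0,0],0],[[0,0,0],[0,0,0],0]]'
python3 - <<'E'
from h import *
plan([*bay(-.2086,.0649),.075],3.2)
w=cam('wrist','w11');a=w['img'];hsv=cv2.cvtColor(a,cv2.COLOR_BGR2HSV)
c,_=cv2.findContours(cv2.inRange(hsv,(105,120,40),(125,255,255)),0,1)
for k in c:
    if cv2.contourArea(k)>100: r=cv2.minAreaRect(k);print(r,np.round(onz(w,cv2.boxPoints(r),.12)[:,:2],4).tolist())
E
```

```text
clock: 51.1
eef_pos: [0.4224, 0.1107, 0.0764]
ee_rot: [[0.999, 0.055, 0.002], [0.055, -0.999, 0.0], [0.002, -0.0, -1.0]]
force: [0.4, 0.1, 0.5]
opening: 0.0
grip_force: 0.0
clock: 51.72
eef_pos: [0.4256, 0.0611, 0.0755]
ee_rot: [[0.999, 0.053, 0.0], [0.053, -0.999, -0.0], [0.0, 0.0, -1.0]]
force: [-0.3, 0.2, 0.8]
opening: 0.0
grip_force: 0.0
turn [ 0.     -0.     -0.0008] rows>=0.0 | shift [-0.0006 -0.0003  0.001 ] rows>=0.0 @ [0.4256 0.0611 0.0755] t 51.7
((282.4358215332031, 195.67105102539062), (303.0263671875, 43.33689498901367), 52.39400863647461) [[0.5086, 0.0915], [0.5169, 0.0806], [0.4309, 0.0049], [0.4167, 0.0168]]
```

```bash
python3 -m crank '[[[0.0109,0.0246,0],[0,0,0],0],[[0.0109,0.0246,0],[0,0,0],0],[[0.018,0.0215,0],[0,0,0],0],[[0.018,0.0215,0],[0,0,0],0],[[0,0,0],[0,0,0],0]]'
python3 -m crank '[[[0.016,0.0107,0],[0,0,0],0],[[0.016,0.0107,0],[0,0,0],0],[[0.016,0.0107,0],[0,0,0],0],[[0,0,0],[0,0,0],0]]'
python3 - <<'E'
from h import *
plan([*bay(-.127,-.006),.075],3.2)
w=cam('top','t11');a=w['img'];hsv=cv2.cvtColor(a,cv2.COLOR_BGR2HSV)
c,_=cv2.findContours(cv2.inRange(hsv,(105,120,40),(125,255,255)),0,1)
for k in c:
    if cv2.contourArea(k)>20: r=cv2.minAreaRect(k);print(r,np.round(onz(w,cv2.boxPoints(r),.12)[:,:2],4).tolist())
E
```

```text
clock: 52.4
eef_pos: [0.458, 0.0169, 0.0755]
ee_rot: [[0.999, 0.054, 0.001], [0.054, -0.999, 0.0], [0.001, -0.0, -1.0]]
force: [0.1, 0.1, -0.9]
opening: 0.0002
grip_force: 0.0
clock: 52.9
eef_pos: [0.4828, 0.0028, 0.0756]
ee_rot: [[0.998, 0.055, 0.001], [0.055, -0.998, 0.0], [0.001, -0.0, -1.0]]
force: [-0.0, -0.1, 0.6]
opening: -0.0001
grip_force: 0.0
turn [-0.0001 -0.0004 -0.0003] rows>=0.0 | shift [0.0549 0.0187 0.0012] rows>=0.5 @ [0.4828 0.0028 0.0756] t 52.9
((391.0000305175781, 270.00006103515625), (39.3511848449707, 55.21962356567383), 82.64761352539062) [[0.346, -0.3737], [0.376, -0.5656], [0.243, -0.5812], [0.2148, -0.3913]]
((130.75001525878906, 226.75003051757812), (23.33452033996582, 24.041629791259766), 45.0) [[0.4055, 0.4792], [0.4674, 0.4246], [0.4123, 0.3619], [0.3512, 0.4163]]
((273.5, 210.0), (6.0, 5.0), 90.0) [[0.4972, -0.0607], [0.4979, -0.0779], [0.4769, -0.0785], [0.4763, -0.0613]]
((233.0, 201.0), (6.0, 4.0), 90.0) [[0.5235, 0.0789], [0.524, 0.065], [0.5029, 0.064], [0.5024, 0.0779]]
((262.7681884765625, 111.68606567382812), (53.165889739990234, 33.36973571777344), 1.8476102352142334) [[0.7808, 0.0749], [0.9091, 0.0772], [0.9103, -0.1166], [0.7819, -0.1155]]
```

```bash
python3 -m crank '[[[0.011,0.004,0],[0,0,0],0],[[0.011,0.004,0],[0,0,0],0],[[0.011,0.004,0],[0,0,0],0],[[0,0,0],[0,0,0],0]]'
python3 -m crank '[[[0.008,0.002,0],[0,0,0],0],[[0.006,0.002,0],[0,0,0],0],[[0,0,0],[0,0,0],0]]'
```

```text
clock: 53.45
eef_pos: [0.4993, -0.002, 0.0756]
ee_rot: [[0.998, 0.055, 0.001], [0.055, -0.998, 0.0], [0.001, -0.0, -1.0]]
force: [-0.1, 0.1, 0.9]
opening: -0.0001
grip_force: 0.0
clock: 53.82
eef_pos: [0.5061, -0.0035, 0.0756]
ee_rot: [[0.998, 0.056, 0.001], [0.056, -0.998, 0.0], [0.001, -0.0, -1.0]]
force: [0.8, -0.2, 0.3]
opening: 0.0
grip_force: 0.0
```

```bash
for i in 1; do python3 -m crank '[[[0.005,0,0],[0,0,0],0],[[0,0,0],[0,0,0],0]]' | grep -E 'pos|force'; python3 -m crank '[[[0.004,0,0],[0,0,0],0],[[0,0,0],[0,0,0],0]]'| grep -E 'pos|force'; python3 -m crank '[[[0.003,0,0],[0,0,0],0],[[0,0,0],[0,0,0],0]]'| grep -E 'pos|force'; done
```

```text
eef_pos: [0.5079, -0.0033, 0.0754]
force: [-0.8, -0.4, -0.2]
grip_force: 0.0
eef_pos: [0.5085, -0.0033, 0.0752]
force: [-4.9, -0.5, 2.0]
grip_force: 0.0
eef_pos: [0.5087, -0.0034, 0.075]
force: [-8.4, 0.0, 5.3]
grip_force: 0.0
```

```bash
python3 -m crank '[[[-0.01,0,0],[0,0,0],0],[[-0.04,0,0],[0,0,0],0],[[-0.06,0,0],[0,0,0],0],[[0,0,-0.12],[0,0,0],0],[[0,0,-0.12],[0,0,0],0]]'
python3 -m crank '[[[0,0,-0.12],[0,0,0],0],[[0,0.12,-0.12],[0,0,0],0],[[0,0.12,0],[0,0,0],0],[[0,0.12,0],[0,0,0],0],[[0,0.12,0],[0,0,0],0]]'
python3 - <<'E'
from h import *
w=cam('top','t12');a=w['img'];hsv=cv2.cvtColor(a,cv2.COLOR_BGR2HSV)
c,_=cv2.findContours(cv2.inRange(hsv,(105,120,40),(125,255,255)),0,1)
for k in c:
    if cv2.contourArea(k)>20: r=cv2.minAreaRect(k);print(np.round(r[0]),np.round(onz(w,cv2.boxPoints(r),.12)[:,:2],4).tolist())
print('shut ends expected',bay(-.11,.083),bay(-.11,-.088))
b=cam('scene','s12')['img'];u=lambda x:cv2.resize(x,(400,560),interpolation=cv2.INTER_CUBIC)
cv2.imwrite('pics/fin.png',np.hstack([u(a[130:242,205:285]),u(b[140:266,210:310])]))
for n,lo,hi in(('mic',(0,150,60),(4,255,255)),('meter',(5,150,90),(18,255,255))):
    c,_=cv2.findContours(cv2.inRange(hsv,lo,hi),0,1);print(n,[(np.round(cv2.minAreaRect(k)[0],1).tolist()) for k in c if cv2.contourArea(k)>30])
E
```

```text
clock: 55.2
eef_pos: [0.4568, -0.0061, 0.197]
ee_rot: [[0.998, 0.056, 0.001], [0.056, -0.998, 0.001], [0.001, -0.001, -1.0]]
force: [2.2, -0.3, -0.6]
opening: 0.0004
grip_force: 0.0
clock: 55.82
eef_pos: [0.4699, -0.2321, 0.3005]
ee_rot: [[0.998, 0.056, 0.004], [0.056, -0.998, -0.001], [0.004, 0.001, -1.0]]
force: [1.2, 0.6, 0.3]
opening: 0.0002
grip_force: 0.0
[391. 270.] [[0.3461, -0.3737], [0.3754, -0.5661], [0.2425, -0.5812], [0.215, -0.3909]]
[131. 227.] [[0.4055, 0.4792], [0.4674, 0.4246], [0.4123, 0.3619], [0.3512, 0.4163]]
[254. 201.] [[0.5059, 0.0794], [0.5286, 0.079], [0.5236, -0.0848], [0.501, -0.084]]
[263. 112.] [[0.7807, 0.0748], [0.909, 0.0772], [0.9104, -0.1164], [0.782, -0.1154]]
shut ends expected [0.52273833 0.08483022] [ 0.53228381 -0.08590315]
mic [[292.3, 251.7], [120.3, 160.1]]
meter [[386.6, 227.5]]
```

View pics/fin.png

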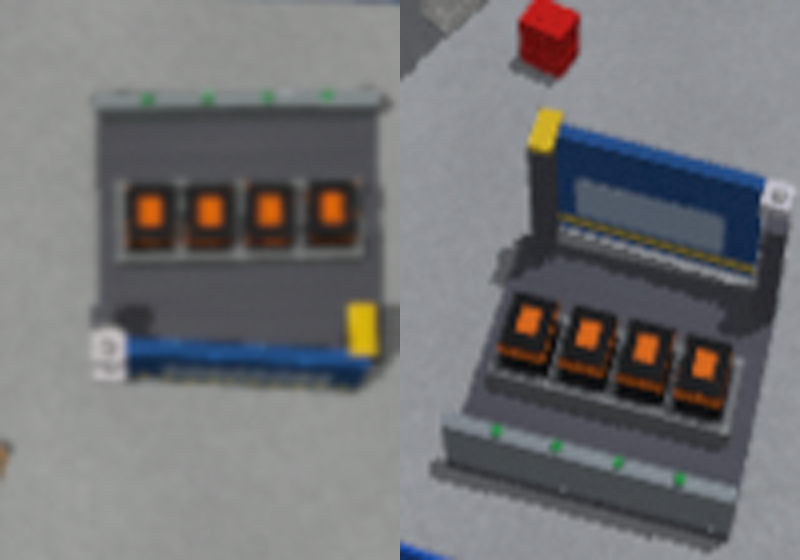

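```bash
python3 -m crank '[[[-0.01,-0.12,0],[0,0,0],0],[[-0.01,-0.12,0],[0,0,0],0],[[0,-0.12,0],[0,0,0],0],[[0,-0.06,0],[0,0,0],0],[[0,0,0],[0,0,0],0]]' | grep pos
python3 - <<'E'
from h import *
w=cam('wrist','w13');a=w['img'];hsv=cv2.cvtColor(a,cv2.COLOR_BGR2HSV);m=cv2.inRange(hsv,(105,100,30),(125,255,255))
print(w['position'],np.where(m[:150].any(1))[0][[0,-1]])
t=np.radians(T);B=np.array([[np.cos(t),-np.sin(t)],[np.sin(t),np.cos(t)]])
for u in range(120,420,20):
    v=np.where(m[:300,u])[0]
    if len(v)<2: continue
    # split blue runs
    P=onz(w,[(u,v[0]-.5),(u,v[-1]+.5)],.12)[:,:2]
    print(u,v[0],v[-1],len(v),np.round((P-C)@B,4).tolist(), a[(v[0]+v[-1])//2,u])
print(proj(w,[[*bay(-.104,.08),.12],[*bay(-.104,-.07),.12],[*bay(-.116,.08),.12],[*bay(-.116,-.07),.12]]))
E
```

```text
eef_pos: [0.4478, -0.018, 0.3003]
[ 0.52943738 -0.01332254  0.44249587] [ 93 115]
180 94 104 11 [[-0.1056, 0.0643], [-0.1168, 0.065]] [143  94  57]
200 96 105 10 [[-0.1076, 0.0432], [-0.1178, 0.0437]] [143  94  58]
220 97 107 11 [[-0.1086, 0.0221], [-0.1198, 0.0224]] [138  89  53]
240 99 108 10 [[-0.1105, 0.001], [-0.1208, 0.0011]] [137  91  56]
260 100 110 11 [[-0.1114, -0.0201], [-0.1227, -0.0202]] [138  91  54]
280 102 111 10 [[-0.1133, -0.0413], [-0.1236, -0.0416]] [139  91  55]
300 104 113 10 [[-0.1152, -0.0626], [-0.1255, -0.0631]] [93 61 40]
320 112 115 4 [[-0.1232, -0.0844], [-0.1273, -0.0847]] [90 58 35]
[[165.06305182  91.98448896]
 [307.56756389  92.59427088]
 [165.97246988 103.7746582 ]
 [306.93236615 104.40760051]]
```

```bash
python3 - <<'E'
from h import *
plan([*bay(-.165,-.04),.085],3.2)
E
```

```text
turn [ 0.0001 -0.0007  0.0008] rows>=0.0 | shift [0.0513 0.0448 0.4302] rows>=3.5 @ [ 0.4478 -0.0201  0.3001] t 56.6
```

```bash
python3 -m crank '[[[0.0513,0.0448,0],[0,-0.0007,0.0008],0],[[0,0,0.11],[0,0,0],0],[[0,0,0.11],[0,0,0],0],[[0,0,0.11],[0,0,0],0],[[0,0,0.1],[0,0,0],0]]' | grep pos
python3 -m crank '[[[0.02,0,0],[0,0,0],0],[[0.02,0,0],[0,0,0],0],[[0.012,0,0],[0,0,0],0],[[0,0,0],[0,0,0],0]]'| grep -E 'pos|force'
for i in 1; do python3 -m crank '[[[0.006,0,0],[0,0,0],0],[[0,0,0],[0,0,0],0]]' | grep -E 'pos|force'; python3 -m crank '[[[0.006,0,0],[0,0,0],0],[[0,0,0],[0,0,0],0]]'| grep -E 'pos|force'; python3 -m crank '[[[0.005,0,0],[0,0,0],0],[[0,0,0],[0,0,0],0]]'| grep -E 'pos|force'; done
python3 - <<'E'
from h import *
t=np.radians(T);B=np.array([[np.cos(t),-np.sin(t)],[np.sin(t),np.cos(t)]]);print((state()['eef_pos'][:2]-C)@B)
E
```

```text
eef_pos: [0.4742, -0.0438, 0.083]
eef_pos: [0.5018, -0.0405, 0.0863]
force: [0.2, -0.0, 0.2]
grip_force: 0.0
eef_pos: [0.5032, -0.0403, 0.0851]
force: [0.9, -0.3, -1.4]
grip_force: 0.0
eef_pos: [0.5063, -0.0401, 0.0847]
force: [-0.4, 0.5, 0.1]
grip_force: 0.0
eef_pos: [0.5087, -0.04, 0.0847]
force: [-0.1, 0.8, -0.1]
grip_force: 0.0
[-0.13094851 -0.04081453]
```

```bash
for i in 1; do python3 -m crank '[[[0.005,0,0],[0,0,0],0],[[0,0,0],[0,0,0],0]]' | grep -E 'pos|^force'; python3 -m crank '[[[0.004,0,0],[0,0,0],0],[[0,0,0],[0,0,0],0]]'| grep -E 'pos|^force'; python3 -m crank '[[[0.003,0,0],[0,0,0],0],[[0,0,0],[0,0,0],0]]'| grep -E 'pos|^force'; python3 -m crank '[[[0.003,0,0],[0,0,0],0],[[0,0,0],[0,0,0],0]]'| grep -E 'pos|^force';done
python3 - <<'E'
from h import *
w=cam('scene','s13');a=w['img'];hsv=cv2.cvtColor(a,cv2.COLOR_BGR2HSV)
t=np.radians(T);B=np.array([[np.cos(t),-np.sin(t)],[np.sin(t),np.cos(t)]]);print((state()['eef_pos'][:2]-C)@B)
w=cam('wrist','w14');a=w['img'];hsv=cv2.cvtColor(a,cv2.COLOR_BGR2HSV);m=cv2.inRange(hsv,(105,100,30),(125,255,255));print(w['position'])
for u in range(60,440,30):
    v=np.where(m[:300,u])[0]
    if len(v)<2: continue
    P=onz(w,[(u,v[0]-.5),(u,v[-1]+.5)],.12)[:,:2];print(u,v[0],v[-1],len(v),np.round((P-C)@B,4).tolist())
E
```

```text
eef_pos: [0.5113, -0.0398, 0.0847]
force: [-0.2, -0.2, 0.4]
eef_pos: [0.5118, -0.0398, 0.0844]
force: [-3.6, 0.6, 0.3]
eef_pos: [0.5117, -0.0399, 0.0843]
force: [-7.6, -0.5, 4.9]
eef_pos: [0.5117, -0.0399, 0.0841]
force: [-10.4, -0.1, 6.6]
[-0.12797973 -0.04096693]
[ 0.59533761 -0.03581268  0.22521361]
60 197 265 69 [[-0.0819, 0.0351], [-0.1133, 0.0424]]
90 187 265 69 [[-0.0778, 0.0221], [-0.1131, 0.0291]]
120 210 265 56 [[-0.0874, 0.0118], [-0.1129, 0.016]]
150 209 264 56 [[-0.087, -0.0002], [-0.1123, 0.003]]
180 209 264 56 [[-0.087, -0.012], [-0.1123, -0.0097]]
210 209 264 56 [[-0.087, -0.0237], [-0.1122, -0.0223]]
240 208 264 57 [[-0.0866, -0.0354], [-0.1122, -0.0349]]
270 207 263 57 [[-0.0862, -0.047], [-0.1118, -0.0474]]
300 184 262 79 [[-0.0769, -0.0582], [-0.1114, -0.0599]]
330 232 261 30 [[-0.0971, -0.0713], [-0.111, -0.0724]]
```

```bash
python3 -m crank '[[[-0.003,0,0],[0,0,0],0],[[-0.002,0,0],[0,0,0],0],[[-0.002,0,0],[0,0,0],0],[[-0.001,0,0],[0,0,0],0],[[-0.001,0,0],[0,0,0],0]]'| grep -E 'pos|^force'
python3 -m crank '[[[-0.001,0,0],[0,0,0],0],[[-0.001,0,0],[0,0,0],0],[[-0.001,0,0],[0,0,0],0],[[-0.001,0,0],[0,0,0],0],[[-0.001,0,0],[0,0,0],0]]'| grep -E 'pos|^force'
python3 -m crank '[[[-0.002,0,0],[0,0,0],0],[[-0.002,0,0],[0,0,0],0],[[-0.002,0,0],[0,0,0],0],[[-0.002,0,0],[0,0,0],0],[[-0.002,0,0],[0,0,0],0]]'| grep -E 'pos|^force'
cat > leafx.py <<'E'
from h import *
t=np.radians(T);B=np.array([[np.cos(t),-np.sin(t)],[np.sin(t),np.cos(t)]])
w=cam('wrist');m=cv2.inRange(cv2.cvtColor(w['img'],cv2.COLOR_BGR2HSV),(105,100,30),(125,255,255))
for u in (60,150,240,330):
    v=np.where(m[:300,u])[0]
    if len(v)<2: continue
    P=onz(w,[(u,v[0]-.5),(u,v[-1]+.5)],.12)[:,:2];print(u,np.round((P-C)@B,4).tolist())
print('tcp',(state()['eef_pos'][:2]-C)@B)
E
python3 leafx.py
```

```text
eef_pos: [0.5118, -0.0398, 0.0847]
force: [-1.4, -0.8, -2.2]
eef_pos: [0.5093, -0.0399, 0.0849]
force: [0.1, -0.2, -0.2]
eef_pos: [0.504, -0.0402, 0.0847]
force: [-0.2, 0.3, -0.1]
60 [[-0.085, 0.0348], [-0.1141, 0.0414]]
150 [[-0.09, -0.0003], [-0.1132, 0.0025]]
240 [[-0.0893, -0.0353], [-0.1132, -0.0348]]
330 [[-0.0973, -0.0707], [-0.112, -0.0719]]
tcp [-0.13588187 -0.04083776]
```

Leaf stays shut with the finger 8 mm clear. Withdraw gently and recheck from above.

```bash
python3 -m crank '[[[-0.01,0,0],[0,0,0],0],[[-0.02,0,0],[0,0,0],0],[[-0.03,0,0],[0,0,0],0],[[-0.04,0,0],[0,0,0],0],[[0,0,-0.05],[0,0,0],0]]'|grep pos
python3 -m crank '[[[0,0,-0.12],[0,0,0],0],[[0,0,-0.12],[0,0,0],0],[[0,0,-0.12],[0,0,0],0],[[0.06,-0.04,0],[0,0,0],0],[[0,0,0],[0,0,0],0]]'|grep pos
python3 -m crank '[[[0,0,0],[0,0,0],0],[[0,0,0],[0,0,0],0]]'|grep pos
sed -i 's/(60,150,240,330)/range(160,330,20)/' leafx.py; python3 leafx.py
```

```text
eef_pos: [0.4497, -0.0432, 0.1084]
eef_pos: [0.4836, -0.0198, 0.2902]
eef_pos: [0.4822, -0.022, 0.289]
160 [[-0.1036, 0.0782], [-0.1141, 0.0792]]
180 [[-0.0987, 0.0567], [-0.1142, 0.0579]]
200 [[-0.1009, 0.0359], [-0.1144, 0.0367]]
220 [[-0.1011, 0.015], [-0.1145, 0.0155]]
240 [[-0.1012, -0.0059], [-0.1146, -0.0056]]
260 [[-0.1003, -0.0267], [-0.1137, -0.0267]]
280 [[-0.1013, -0.0475], [-0.1137, -0.0478]]
300 [[-0.0993, -0.0683], [-0.1138, -0.0689]]
tcp [-0.15623011 -0.02140181]
```

```bash
python3 -c "
from bench import *
print(sign_off())"
```

```text
the job is handed in; nothing more can be done
None
```

The job is handed in: the radio lies flat on the mat, all four battery packs stand in their pockets, and the leaf hangs on both pintles and is swung shut. The leaf drifted a few degrees open after the first push, so I pushed it shut again. It stayed parallel to the bay after the arm withdrew.

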